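# Clear a bay, pack the jelly cups in a clip-lid tub and shelve it

### The job

Move the sauce jars out of the paper-lined bay of the wooden tray and stand them on the cork mat. Stand all the jelly cups on the counter upright in the grey tub, holding them gently because they crush easily, then put the clear lid on and press it down until both end clips have snapped over it; set the closed tub, kept upright, flat and lengthwise in the cleared bay and let go. Leave the cardboard cartons where they stand.

Things in the scene. Friction and masses are not known exactly. Their poses are not given: they have to be found in the camera images.
- tub: shallow grey plastic tub base, loose, 0.22 kg. Bottom plate 264 (its x) x 84 mm, 5 mm thick; inside 206 mm (x) by 60 mm (y); walls 3 mm thick rise to only 17 mm above the underside; a sprung clip stands at each end. Origin at the centre of the underside, z up. Four cups fit in one row along x at 50 mm spacing
- tub_in (a point): centre of the tub's inner floor, 5 mm above its underside; cups stand at this height
- tub_clip0 (a point): point at the inner lower edge of the sprung clip at the tub's +x end (clip 30 mm wide, up to 31 mm above the tub's underside, x from 114 to 132 mm). Its upper side slopes: the lid's end tab, pressed down with 5 to 10 N per end, pushes it outward and it snaps back over the tab. Snapped clips carry the tub when it is lifted by the lid
- tub_clip1 (a point): point at the inner lower edge of the sprung clip at the tub's -x end (clip 30 mm wide, up to 31 mm above the tub's underside, x from 114 to 132 mm). Its upper side slopes: the lid's end tab, pressed down with 5 to 10 N per end, pushes it outward and it snaps back over the tab. Snapped clips carry the tub when it is lifted by the lid
- lid: clear dome lid with white edges, loose, 0.1 kg, open side down. Skirt 222 (its x) x 77 mm (y) outside, roof top 59 mm up, a white tab 4 mm thick, 40 mm wide at the foot of each end to x = +-121 mm. Origin at the centre of the lower edge, z up. It fits over the tub walls with 2.5 mm (x), 3 mm (y) play a side, either way round; home, its origin is 5 mm above the tub's; unsnapped it hangs 10 mm or more higher
- lid_grip (a point): in the white grip ridge on the middle of the lid's roof: 70 mm long (lid x), 16 mm wide (lid y), from 59 to 89 mm above the lid's lower edge; this point lies 82 mm above that edge
- lid_end0 (a point): point under the outer edge of the lid's tab at its +x end, level with the lower edge; 5 mm above the tub origin when that end is fully home
- lid_end1 (a point): the same at the lid's -x end
- cup0: white plastic jelly cup with flat foil top, slightly tapered: 42 mm across at the foot, 46 mm at the top, 50 mm tall, about 60 g; origin at the centre of its foot, z up. Two to four of the four cups are there (None: absent). It crushes if squeezed much over 35 N on each side; a grip of 20 to 25 N is plenty
- cup1: white plastic jelly cup with flat foil top, slightly tapered: 42 mm across at the foot, 46 mm at the top, 50 mm tall, about 60 g; origin at the centre of its foot, z up. Two to four of the four cups are there (None: absent). It crushes if squeezed much over 35 N on each side; a grip of 20 to 25 N is plenty
- cup2: white plastic jelly cup with flat foil top, slightly tapered: 42 mm across at the foot, 46 mm at the top, 50 mm tall, about 60 g; origin at the centre of its foot, z up. Two to four of the four cups are there (None: absent). It crushes if squeezed much over 35 N on each side; a grip of 20 to 25 N is plenty
- cup3: white plastic jelly cup with flat foil top, slightly tapered: 42 mm across at the foot, 46 mm at the top, 50 mm tall, about 60 g; origin at the centre of its foot, z up. Two to four of the four cups are there (None: absent). It crushes if squeezed much over 35 N on each side; a grip of 20 to 25 N is plenty
- jar0: amber glass sauce jar with a metal cap, 46 mm across and 65 mm tall, 0.18 kg, standing in the paper-lined bay at the start; origin at the centre of its foot
- jar1: amber glass sauce jar with a metal cap, 46 mm across and 65 mm tall, 0.18 kg, standing in the paper-lined bay at the start; origin at the centre of its foot
- jar2: amber glass sauce jar with a metal cap, 46 mm across and 65 mm tall, 0.18 kg, standing in the paper-lined bay at the start; origin at the centre of its foot
- carton0: plain cardboard carton 38 x 38 mm, 45 mm tall, standing on the counter, one of them among the cups; not part of the job; origin at the centre of its underside
- carton1: plain cardboard carton 38 x 38 mm, 45 mm tall, standing on the counter, one of them among the cups; not part of the job; origin at the centre of its underside
- mat: fixed cork mat on the counter, 250 (its x) x 100 mm (its y), 4 mm thick; origin at the centre of its underside, z up; three jars stand on it side by side along x at 75 mm spacing
- tray: fixed dark-red wooden shop tray 340 x 310 mm with two open bays side by side, each 320 mm (its x) by 140 mm (its y) inside; floor 8 mm thick, walls 10 mm thick, 53 mm high; origin at the centre of its underside, z up, x along the bays
- liner: sheet of white paper 290 x 115 mm, under 1 mm thick, fixed on the floor of the bay that holds the jars at the start and is to receive the tub; origin at its centre, at floor height (8 mm above the counter), x along the bay
- stock: three red noodle tubs in a row, 82 mm across and 74 mm tall, fixed in the other bay; origin at the foot of the middle one
Not all that is in view belongs to the job. Leave any purple or turquoise look-alike of the lid alone.

How it is judged:
On the way, in this order (a step that is already met when the one before it is completed fails the run):
1. all the jelly cups stand upright in the tub (x of cup0 in the frame of tub between -0.09 and 0.09 m and y of cup0 in the frame of tub between -0.02 and 0.02 m and z of cup0 in the frame of tub between 0 and 0.01 m and angle between each of cup0, cup1, cup2, cup3's own z axis and vertical below 0.2 rad and x of cup1 in the frame of tub between -0.09 and 0.09 m and y of cup1 in the frame of tub between -0.02 and 0.02 m and z of cup1 in the frame of tub between 0 and 0.01 m and x of cup2 in the frame of tub between -0.09 and 0.09 m and y of cup2 in the frame of tub between -0.02 and 0.02 m and z of cup2 in the frame of tub between 0 and 0.01 m and x of cup3 in the frame of tub between -0.09 and 0.09 m and y of cup3 in the frame of tub between -0.02 and 0.02 m and z of cup3 in the frame of tub between 0 and 0.01 m), for 0.2 s.
2. the lid is fully down on the tub and held by both clips (z of each of lid_end0, lid_end1 in the frame of tub below 0.0085 m and horizontal distance between lid and tub below 0.008 m and angle between the x axis of lid and the x axis of tub, either way round below 0.06 rad and angle between the z axis of lid and the z axis of tub, either way round below 0.06 rad and z of lid in the frame of tub above 0.001 m), for 0.2 s.
At the end, for the whole second after the job is handed in: Tub flat on the floor of the lined bay (within 40 mm of the liner centre, 6 mm of the floor, 0.2 rad of its length, tilt under 0.05 rad), at rest; lid home, both ends within 3.5 mm of the bottom plate; every cup present upright (0.2 rad) on the tub floor; jars upright on the mat (all of step 1 and all of step 2 and x of jar0 in the frame of mat between -0.12 and 0.12 m and y of jar0 in the frame of mat between -0.045 and 0.045 m and z of jar0 in the frame of mat between 0 and 0.01 m and angle between each of jar0, jar1, jar2's own z axis and vertical below 0.2 rad and x of jar1 in the frame of mat between -0.12 and 0.12 m and y of jar1 in the frame of mat between -0.045 and 0.045 m and z of jar1 in the frame of mat between 0 and 0.01 m and x of jar2 in the frame of mat between -0.12 and 0.12 m and y of jar2 in the frame of mat between -0.045 and 0.045 m and z of jar2 in the frame of mat between 0 and 0.01 m and horizontal distance between tub and liner below 0.04 m and angle between the x axis of tub and the x axis of liner, either way round below 0.2 rad and angle between tub's own z axis and vertical below 0.05 rad and z of tub in the frame of liner below 0.006 m and linear speed of each of tub, lid below 0.02 m/s); the robot touches nothing.
It fails at once if a jelly cup is squeezed too hard (more than 80 N of finger contact in all, 40 N a side) (contact force between the fingers and cup0 above 80 N or contact force between the fingers and cup1 above 80 N or contact force between the fingers and cup2 above 80 N or contact force between the fingers and cup3 above 80 N).
It fails at once if the tub is tipped by more than 0.5 rad (angle between tub's own z axis and vertical above 0.5 rad).
It fails at once if a carton is moved more than 60 mm or tipped over (distance of any of carton0, carton1 from where it was at the start of the episode above 0.06 m or angle between any of carton0, carton1's own z axis and vertical above 0.6 rad).
Of cup0, cup1, cup2, cup3 only 2 to 4 are there at a start; the rules pass over those that are not, and their reading is None.
At some moment in a run one of cup0, cup1, cup2, cup3, lid may be knocked a few centimetres aside while the robot is not near it.
It also fails if it takes over 210 s, if anything falls off the work surface, if the arm or the gripper's body presses on something with over 40 N, if the wrist force passes 120 N, or if a joint passes its speed limit or range.

### The arm

A 6-joint arm with a two-finger parallel gripper is mounted at the origin on the work surface. World frame = base frame: x ahead of the robot, y to its left, z up, the work surface at z = 0. Lengths are in m, angles in rad, forces in N, time in s.
With the tool pointing down it reaches from about 0.4 to 0.925 m from the base axis. Payload 3.4 kg.
Tool frame: the origin (TCP) lies between the finger pads; the fingertips stand 25 mm ahead of it and the grasp point (between the pads) lies 6 mm ahead of it; z points along the fingers, y is the line along which they close (so a half turn about z gives the same grasp; the last joint's range is limited). The gripper opens to 85 mm and grips with 20 to 120 N. Pads are 22 mm wide; open, the fingers measure 114 mm over their backs; the gripper's body (76 mm by 85 mm) begins 54 mm behind the grasp point. The pads swing forward as they close: fully open they stand 13 mm farther back than shut.
Start: joints at [-1.25, 0.307, 1.506, -0, 1.328, -0.073], TCP at [0.221, -0.531, 0.218] pointing down, gripper open.
Joint ranges: [-3.12, 3.12], [-1.05, 2.28], [0.14, 2.33], [-1.42, 4.57], [0.1, 2.73], [-2.68, 2.68]. Speed limits (rad/s): [2.57, 2.57, 3.14, 3.14, 3.14, 3.14].

### API

Orientations are given as a rotation vector (axis times angle).
In Python, from plant import robot gives the robot as it stands.
- The arm moves only by the tool drive_tool, never from a script. Its argument "motion" is a list of rows, each a list of 7 numbers: the shift along the tool's x, y, z as a fraction of full scale, then the turn, a rotation vector about the tool's x, y, z as a fraction of full scale, then the closure, from 0 (fully open) to 1 (shut). A call has 1 to 20 rows; each row is the pose to reach, as a shift and turn from the pose commanded when the call began, along the tool's axes at that moment; what a row does not reach only later rows make up. Full scale, the value 1, is 0.75 m for a shift and 90 degrees for a turn. A row lasts 1/12 s, in which the tool goes at most 41.7 mm and 7.16 degrees, less where a joint would pass 70% of its speed; a pose out of reach is approached as far as the arm can. A call with a number of a shift or a turn outside -1 to 1 is refused whole. A call with a gripper value outside its range is refused whole. The fingers move at their own pace and stop on an object; the grip force is fixed at half the most. Time passes only in rows, so rows that repeat a pose let the fingers close. It gives the time, the measured TCP pose, the force, the opening and the grip force at its end, in the units of the state.
- robot.sense(): the state, without advancing time (a new reading comes with each control period).
- robot.get_image(name): name is "scene" or "top" or "wrist"; returns the picture (400x640x3 uint8, red, green, blue); there is no depth.
- robot.camera_params(name): a dict with "camera_matrix" (3x3 intrinsics, pixels), "distortion" ([k1, k2, p1, p2, k3] as OpenCV has them; the pictures are not rectified), "T" (4x4, takes a point from camera to world coordinates). Camera axes: x right, y up, looking along -z (the intrinsics and any distortion apply to the point x, -y, -z); pixel columns grow to the right and rows downward; lengths in m; the calibration is good to about 2 mm. A picture is of the moment at which its call begins: read the wrist's pose just before it. camera_params takes no time and is no camera call; for the wrist camera it gives the pose at the moment of the call.
- robot.close_job(): hands the job in; it is judged then, once.
Trained networks look in the newest picture that a camera, given by its name, has taken for a name from the list of things; names that differ only in an ending like _2 or _b are one class to them, and where a whole thing is asked for, a point or a joint stands for the part that bears it (a point fixed in the world has none). Each returns a list of dicts, best first, with "confidence" (0 to 1); they miss things now and then, are a little off and sometimes report something else, mostly with a low value. They report only what shows in the picture. A call takes as long as a camera call. They do not tell look-alikes from the thing itself.
- robot.search_frame(camera, label): "position" ([x, y, z] in m, in world coordinates, good to about 4 mm: the middle of the surface that is visible of it).
The state is a dict: "t": time; "joint_pos": joint angles; "qvel": joint speeds; "joint_torque": joint torques, N m; "eef_pos": TCP position; "tool_rot": TCP orientation; "force": force on the tool from outside, world axes, zero at the start; "moment": the same for the moment, N m; "finger_gap": finger opening in m; "grasp_force": force on a finger pad.
Only numpy, scipy, OpenCV 4.12 (cv2) and the standard library are available. Lean on these libraries where they do the work, as an engineer would, in place of code of your own. Each camera call takes 0.05 s, during which the arm holds its last target. There are 200 camera calls.

## Working session

There is one attempt and no reset: what is moved stays moved. The work goes in short steps, Python scripts to look and compute and a tool call to move; the robot and the scene stay as the last step left them, time stands still between calls to the robot, and variables do not carry over. Pictures are saved under pics/ and viewed, at most 14 in all, crops included, and the job is handed in when it is done.

Besides the shell and the picture viewer there is one more tool, called after ">>>" by a JSON object that holds its "fn" and its "kwargs", one argument or row to a line. drive_tool: Moves the arm, as the interface text tells. Shift numbers are shares of 0.75 m and turn numbers shares of 90 degrees, none past 1 either way. Its arguments: {"type":"object","properties":{"motion":{"type":"array","items":{"type":"array","items":{"type":"number"}}}},"required":["motion"]}

```bash
ls; mkdir -p pics; cat > look.py <<'E'
import cv2,sys
from plant import robot
def save(cam,fn):
    im=robot.get_image(cam); cv2.imwrite('pics/'+fn,cv2.cvtColor(im,cv2.COLOR_RGB2BGR)); return im
E
python3 - <<'E'
from look import *
import numpy as np
s=robot.sense(); print({k:np.round(v,3).tolist() for k,v in s.items()})
save('top','top0.png'); save('scene','scene0.png')
for c in('top','scene'):
    p=robot.camera_params(c);print(c,np.round(p['T'],3).tolist(),np.round(p['camera_matrix'],1).tolist(),np.round(p['distortion'],3))
for n in ['tub','lid','lid_grip','tub_in','tub_clip0','lid_end0','cup0','jar0','carton0','mat','tray','liner','stock']:
    print(n,[(np.round(d['position'],3).tolist(),round(d['confidence'],2)) for d in robot.search_frame('top',n)])
E
```

```text
pics
{'t': 0.0, 'joint_pos': [-1.25, 0.308, 1.508, 0.0, 1.328, -0.073], 'qvel': [-0.0, -0.001, 0.001, -0.002, 0.001, 0.0], 'joint_torque': [0.003, -45.755, -25.192, -0.0, 0.013, -0.0], 'eef_pos': [0.22, -0.53, 0.217], 'tool_rot': [-3.079, -0.614, 0.0], 'force': [0.382, -0.563, -0.193], 'moment': [-0.059, -0.067, -0.009], 'grasp_force': 0.0, 'finger_gap': 0.085}
top [[-0.013, 0.992, -0.129, 0.251], [-1.0, -0.011, 0.013, -0.008], [0.012, 0.129, 0.992, 1.488], [0.0, 0.0, 0.0, 1.0]] [[462.9, 0.0, 322.8], [0.0, 462.9, 204.9], [0.0, 0.0, 1.0]] [-0.056  0.     0.     0.     0.   ]
scene [[0.671, -0.477, 0.567, 1.007], [0.741, 0.452, -0.496, -0.499], [-0.02, 0.753, 0.657, 0.736], [0.0, 0.0, 0.0, 1.0]] [[391.2, 0.0, 312.5], [0.0, 391.2, 205.3], [0.0, 0.0, 1.0]] [0.026 0.    0.    0.    0.   ]
tub [([0.6, -0.023, -0.0], 0.69)]
lid [([0.166, 0.298, 0.06], 0.84), ([0.428, 0.011, 0.063], 0.74), ([0.244, -0.234, 0.058], 0.66)]
lid_grip [([0.24, -0.235, 0.062], 0.87), ([0.171, 0.3, 0.056], 0.8), ([0.433, 0.013, 0.061], 0.74), ([0.508, -0.254, 0.008], 0.32)]
tub_in [([0.606, -0.028, 0.006], 0.85)]
tub_clip0 [([0.605, -0.024, 0.008], 0.73), ([0.413, 0.235, 0.046], 0.52), ([0.44, -0.258, 0.069], 0.49)]
lid_end0 [([0.242, -0.231, 0.058], 0.82), ([0.172, 0.294, 0.059], 0.77), ([0.432, 0.011, 0.056], 0.66)]
cup0 [([0.528, 0.229, 0.051], 0.72), ([0.639, 0.234, 0.051], 0.54)]
jar0 [([0.608, -0.266, 0.072], 0.62), ([0.439, -0.254, 0.07], 0.57), ([0.521, -0.256, 0.074], 0.5)]
carton0 [([0.715, -0.127, 0.045], 0.74), ([0.412, 0.232, 0.048], 0.64)]
mat [([0.476, 0.406, 0.006], 0.63)]
tray [([0.513, -0.352, 0.007], 0.7), ([0.639, 0.236, 0.05], 0.25)]
liner [([0.508, -0.252, 0.004], 0.86)]
stock [([0.503, -0.402, 0.084], 0.82)]
```

View pics/top0.png

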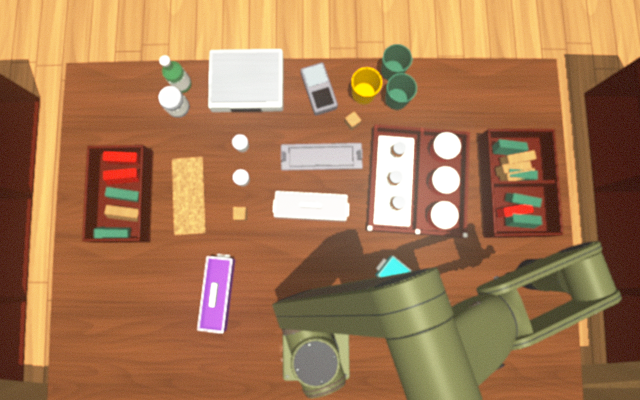

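View pics/scene0.png

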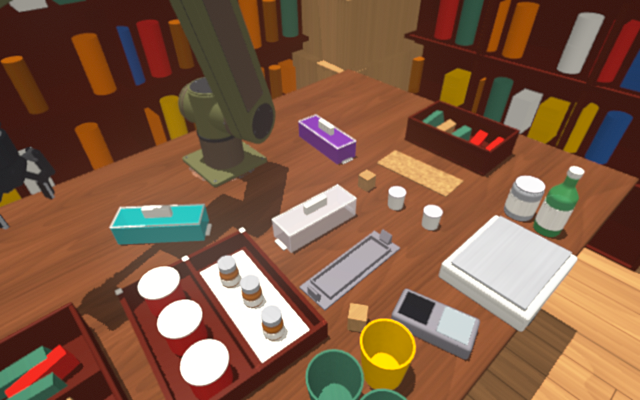

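The top view shows 2 cups at about (240,143) and (240,177), and one carton at (238,213) with another at (353,119). The tub is at (321,157), the white lid at (311,206), three jars at (397,150–203) in the papered bay, and the mat at (188,195). The purple and turquoise lids are decoys. Next I go above the bay.

>>> {"fn": "drive_tool", "kwargs": {
  "motion": [
    [0.507,-0.179,-0.11,0,0,0.251,0],
    [0.507,-0.179,-0.11,0,0,0.251,0],
    [0.507,-0.179,-0.11,0,0,0.251,0],
    [0.507,-0.179,-0.11,0,0,0.251,0],
    [0.507,-0.179,-0.11,0,0,0.251,0],
    [0.507,-0.179,-0.11,0,0,0.251,0],
    [0.507,-0.179,-0.11,0,0,0.251,0],
    [0.507,-0.179,-0.11,0,0,0.251,0],
    [0.507,-0.179,-0.11,0,0,0.251,0],
    [0.507,-0.179,-0.11,0,0,0.251,0],
    [0.507,-0.179,-0.11,0,0,0.251,0],
    [0.507,-0.179,-0.11,0,0,0.251,0],
    [0.507,-0.179,-0.11,0,0,0.251,0.3],
    [0.507,-0.179,-0.11,0,0,0.251,0.3]
  ]
}}

```text
t: 1.92
eef_pos: [0.519, -0.2618, 0.2999]
tool_rot: [-3.142, 0.002, 0.002]
force: [0.4, -0.2, -1.1]
finger_gap: 0.0638
grasp_force: 0.0
```

```bash
cat >> look.py <<'E'
import numpy as np
from scipy.spatial.transform import Rotation as R
def px2w(cam_p,px,z):
    """pixels (N,2) -> world points on plane height z"""
    K=np.array(cam_p['camera_matrix']);D=np.array(cam_p['distortion']);T=np.array(cam_p['T'])
    n=cv2.undistortPoints(np.array(px,float).reshape(-1,1,2),K,D).reshape(-1,2)
    d=np.c_[n[:,0],-n[:,1],-np.ones(len(n))]@T[:3,:3].T; o=T[:3,3]
    return o+d*((z-o[2])/d[:,2])[:,None]
def st():
    s=robot.sense(); m=R.from_rotvec(s['tool_rot']).as_matrix()
    print('t',round(s['t'],2),'p',np.round(s['eef_pos'],4),'yaw',round(np.degrees(np.arctan2(m[1,0],m[0,0])),2),'zax',np.round(m[:,2],3),'F',np.round(s['force'],1),'gap',round(s['finger_gap'],4),'gf',np.round(s['grasp_force'],1),'q',np.round(s['joint_pos'],2)); return s
def find(cam,*names):
    for n in names: print(cam,n,[(np.round(d['position'],4).tolist(),round(d['confidence'],2)) for d in robot.search_frame(cam,n)])
E
python3 - <<'E'
from look import *
st(); p=robot.camera_params('wrist'); save('wrist','w0.png'); print(p)
find('wrist','jar0','liner')
E
```

```text
t 1.92 p [ 0.519  -0.2618  0.2999] yaw -0.09 zax [-0.002  0.    -1.   ] F [ 0.4 -0.2 -1.1] gap 0.0638 gf 0.0 q [-0.54  0.27  1.36 -0.    1.52  1.03]
{'camera_matrix': array([[330.8791347 ,   0.        , 320.18917774],
       [  0.        , 330.8791347 , 200.9235861 ],
       [  0.        ,   0.        ,   1.        ]]), 'distortion': array([-0.03947178,  0.        ,  0.        ,  0.        ,  0.        ]), 'T': array([[-1.28699238e-03,  9.60007707e-01,  2.79970616e-01,
         5.91270600e-01],
       [-9.99999171e-01, -1.22698888e-03, -3.89585629e-04,
        -2.61273782e-01],
       [-3.04843732e-05, -2.79970885e-01,  9.60008491e-01,
         4.56579930e-01],
       [ 0.00000000e+00,  0.00000000e+00,  0.00000000e+00,
         1.00000000e+00]])}
wrist jar0 [([0.5274, -0.2597, 0.0747], 0.94), ([0.4486, -0.2673, 0.0754], 0.67), ([0.6148, -0.2735, 0.0764], 0.67)]
wrist liner [([0.5463, -0.2582, 0.0113], 0.66)]
```

View pics/w0.png

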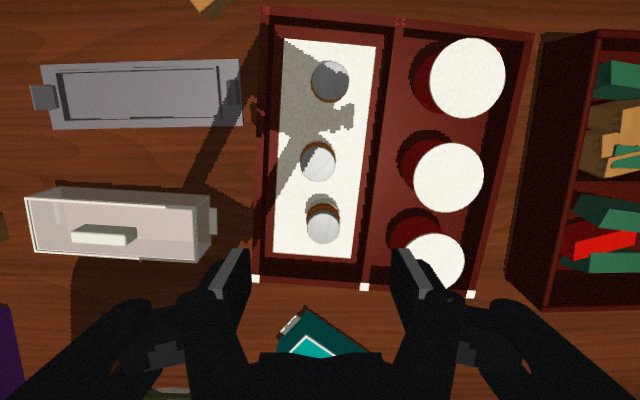

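Caps are at (329,82), (318,162) and (323,225). The liner corners are (283,38), (377,48), (352,259) and (273,252).

```bash
cat > m.py <<'E'
E
python3 - <<'E'
from look import *
p=robot.camera_params('wrist')
print('jars',np.round(px2w(p,[(329,82),(318,162),(323,225)],0.074),4).tolist())
L=px2w(p,[(283,38),(377,48),(352,259),(273,252)],0.009);print('liner',np.round(L,3).tolist(),L.mean(0))
print('tub',np.round(px2w(p,[(40,66),(239,60),(243,124),(53,130)],0.005),3).tolist())
t=robot.camera_params('top')
print('top jars',np.round(px2w(t,[(399,149),(396,178),(397,203)],0.074),4).tolist())
im=cv2.imread('pics/top0.png')
# mat colour blob
h=cv2.cvtColor(im,cv2.COLOR_BGR2HSV)
print(h[195,188],h[143,240],h[157,321])
roi=np.zeros(h.shape[:2],np.uint8); roi[145:245,160:215]=1
m=((h[...,2]>130)&(h[...,0]<30)&(h[...,1]<170)&(roi>0)).astype(np.uint8)
c=max(cv2.findContours(m,0,2)[0],key=cv2.contourArea)
w=px2w(t,c.reshape(-1,2),0.004)
r=cv2.minAreaRect((w[:,:2]*1000).astype(np.float32));print('mat',r)
E
```

```text
jars [[0.6155, -0.2714, 0.074], [0.527, -0.259, 0.074], [0.4489, -0.2648, 0.074]]
liner [[0.672, -0.216, 0.009], [0.66, -0.333, 0.009], [0.371, -0.308, 0.009], [0.382, -0.191, 0.009]] [ 0.52135837 -0.26214825  0.009     ]
tub [[0.645, 0.107, 0.005], [0.647, -0.158, 0.005], [0.567, -0.158, 0.005], [0.562, 0.106, 0.005]]
top jars [[0.6092, -0.2687, 0.074], [0.5167, -0.256, 0.074], [0.4381, -0.2564, 0.074]]
[ 19 133 244] [  0   0 255] [160  10 220]
mat ((485.3530578613281, 414.2730712890625), (331.1695251464844, 179.0901336669922), 1.1129974126815796)
```

>>> {"fn": "drive_tool", "kwargs": {
  "motion": [
    [0.005,-0.004,0.05,0,0,0,0.3],
    [0.005,-0.004,0.1,0,0,0,0.3],
    [0.005,-0.004,0.15,0,0,0,0.3],
    [0.005,-0.004,0.19,0,0,0,0.3],
    [0.005,-0.004,0.213,0,0,0,0.3],
    [0.005,-0.004,0.213,0,0,0,0.3],
    [0.005,-0.004,0.213,0,0,0,0.3]
  ]
}}

```text
t: 2.65
eef_pos: [0.5228, -0.2586, 0.1399]
tool_rot: [-3.14, 0.003, 0.004]
force: [0.0, -0.4, 1.0]
finger_gap: 0.0598
grasp_force: 0.0
```

```bash
python3 - <<'E'
from look import *
st(); p=robot.camera_params('wrist'); save('wrist','w1.png'); 
find('wrist','jar0')
E
```

```text
t 2.65 p [ 0.5228 -0.2586  0.1399] yaw -0.12 zax [-0.002  0.001 -1.   ] F [ 0.  -0.4  1. ] gap 0.0598 gf 0.0 q [-0.53  0.39  1.59 -0.    1.16  1.04]
wrist jar0 [([0.5266, -0.2595, 0.0767], 0.83), ([0.6201, -0.27, 0.0727], 0.57), ([0.4512, -0.0422, 0.0612], 0.28)]
```

View pics/w1.png

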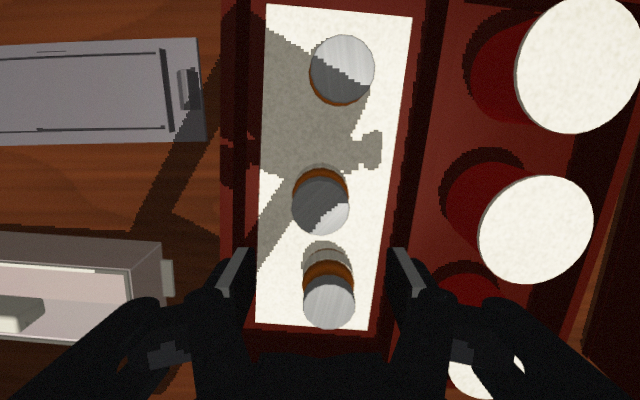

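The middle cap is at (320,205), which agrees with the earlier wrist estimate of (0.527,-0.259). I descend and probe how the grip behaves on this jar.

>>> {"fn": "drive_tool", "kwargs": {
  "motion": [
    [0.005,0,0.03,0,0,0,0.3],
    [0.005,0,0.06,0,0,0,0.3],
    [0.005,0,0.09,0,0,0,0.3],
    [0.005,0,0.112,0,0,0,0.3],
    [0.005,0,0.112,0,0,0,0.44],
    [0.005,0,0.112,0,0,0,0.44],
    [0.005,0,0.112,0,0,0,0.44]
  ]
}}

```text
t: 3.33
eef_pos: [0.5293, -0.2592, 0.0588]
tool_rot: [3.14, -0.001, 0.005]
force: [-0.4, 0.1, -0.2]
finger_gap: 0.0478
grasp_force: 0.0
```

>>> {"fn": "drive_tool", "kwargs": {
  "motion": [
    [0,0,0,0,0,0,0.47],
    [0,0,0,0,0,0,0.47],
    [0,0,0,0,0,0,0.47],
    [0,0,0,0,0,0,0.47]
  ]
}}

```text
t: 3.67
eef_pos: [0.5282, -0.2584, 0.0575]
tool_rot: [3.141, -0.001, 0.002]
force: [0.5, -0.4, -0.8]
finger_gap: 0.0449
grasp_force: 0.0
```

>>> {"fn": "drive_tool", "kwargs": {
  "motion": [
    [0,0,0,0,0,0,0.48],
    [0,0,0,0,0,0,0.48],
    [0,0,0,0,0,0,0.48],
    [0,0,0,0,0,0,0.48]
  ]
}}

```text
t: 4.0
eef_pos: [0.5277, -0.2581, 0.0566]
tool_rot: [-3.142, 0.001, 0.0]
force: [0.9, 0.2, -0.3]
finger_gap: 0.0443
grasp_force: 0.0
```

>>> {"fn": "drive_tool", "kwargs": {
  "motion": [
    [0,0,0,0,0,0,0.52],
    [0,0,0,0,0,0,0.52],
    [0,0,0,0,0,0,0.52],
    [0,0,0,0,0,0,0.52]
  ]
}}

```text
t: 4.33
eef_pos: [0.5278, -0.2582, 0.0566]
tool_rot: [3.142, -0.001, 0.0]
force: [0.0, -0.6, 0.4]
finger_gap: 0.0412
grasp_force: 3.0
```

>>> {"fn": "drive_tool", "kwargs": {
  "motion": [
    [0,0,0,0,0,0,0.54],
    [0,0,0,0,0,0,0.54],
    [0,0,0,0,0,0,0.54],
    [0,0,0,0,0,0,0.54]
  ]
}}

```text
t: 4.67
eef_pos: [0.5278, -0.2582, 0.0568]
tool_rot: [3.141, -0.001, 0.0]
force: [-0.8, -0.5, 2.6]
finger_gap: 0.0399
grasp_force: 14.8
```

```bash
python3 - <<'E'
from look import *
st(); save('wrist','w2.png')
E
```

```text
t 4.67 p [ 0.5278 -0.2582  0.0568] yaw -0.03 zax [ 0. -0. -1.] F [-0.8 -0.5  2.6] gap 0.0399 gf 14.8 q [-0.53  0.48  1.68 -0.    0.98  1.04]
```

View pics/w2.png

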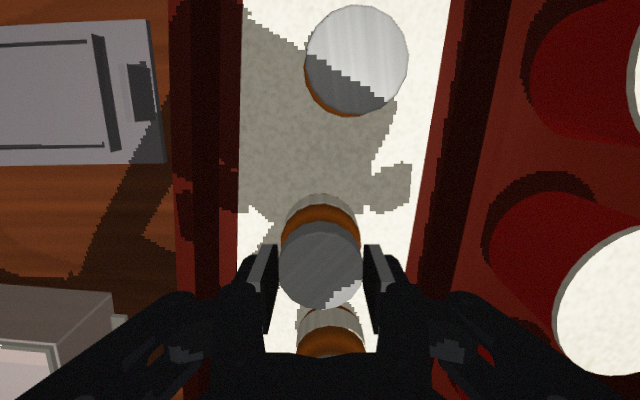

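The cap sits centred between the pads, with contact at a closure of about 0.52 and force rising about 6 N per 0.01. I tighten on the jar, lift it and carry it towards the mat.

>>> {"fn": "drive_tool", "kwargs": {
  "motion": [
    [0,0,0,0,0,0,0.6],
    [0,0,0,0,0,0,0.6],
    [0,0,0,0,0,0,0.6],
    [0,0,-0.04,0,0,0,0.6],
    [0,0,-0.09,0,0,0,0.6],
    [0,0,-0.14,0,0,0,0.6],
    [0,0,-0.19,0,0,0,0.6],
    [0,0,-0.2,0,0,0,0.6]
  ]
}}

```text
t: 5.38
eef_pos: [0.5312, -0.2598, 0.2135]
tool_rot: [3.136, -0.001, 0.016]
force: [1.0, -0.3, 0.7]
finger_gap: 0.0343
grasp_force: 0.0
```

>>> {"fn": "drive_tool", "kwargs": {
  "motion": [
    [-0.07,-0.867,0,0,0,0,0.6],
    [-0.07,-0.867,0,0,0,0,0.6],
    [-0.07,-0.867,0,0,0,0,0.6],
    [-0.07,-0.867,0,0,0,0,0.6],
    [-0.07,-0.867,0,0,0,0,0.6],
    [-0.07,-0.867,0,0,0,0,0.6],
    [-0.07,-0.867,0,0,0,0,0.6],
    [-0.07,-0.867,0,0,0,0,0.6],
    [-0.07,-0.867,0,0,0,0,0.6],
    [-0.07,-0.867,0,0,0,0,0.6],
    [-0.07,-0.867,0,0,0,0,0.6],
    [-0.07,-0.867,0,0,0,0,0.6],
    [-0.07,-0.867,0,0,0,0,0.6],
    [-0.07,-0.867,0,0,0,0,0.6],
    [-0.07,-0.867,0,0,0,0,0.6],
    [-0.07,-0.867,0,0,0,0,0.6],
    [-0.07,-0.867,0,0,0,0,0.6],
    [-0.07,-0.867,0,0,0,0,0.6],
    [-0.07,-0.867,0,0,0,0,0.6]
  ]
}}

```text
t: 6.97
eef_pos: [0.4749, 0.3915, 0.2058]
tool_rot: [3.14, 0.0, -0.002]
force: [0.3, 0.3, -0.8]
finger_gap: 0.0342
grasp_force: 0.0
```

```bash
python3 - <<'E'
from look import *
st(); save('wrist','w3.png'); find('wrist','mat','cup0','jar0','carton0')
E
```

```text
t 6.97 p [0.4749 0.3915 0.2058] yaw 0.01 zax [-0.001 -0.002 -1.   ] F [ 0.3  0.3 -0.8] gap 0.0342 gf 0.0 q [ 0.62  0.37  1.43 -0.    1.34  2.19]
wrist mat [([0.4988, 0.4069, 0.0038], 0.78), ([0.4394, 0.1164, 0.0576], 0.2)]
wrist cup0 [([0.6298, 0.2451, 0.0418], 0.89), ([0.5327, 0.2395, 0.054], 0.56)]
wrist jar0 []
wrist carton0 [([0.4204, 0.2434, 0.0489], 0.58)]
```

View pics/w3.png

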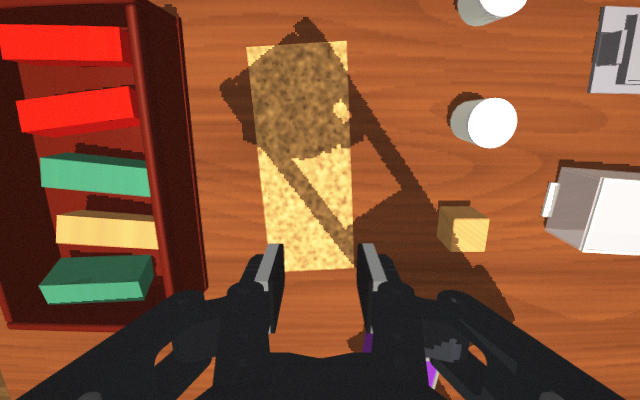

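```bash
python3 - <<'E'
from look import *
p=robot.camera_params('wrist')
M=px2w(p,[(247,47),(347,41),(354,268),(285,271)],0.004);print(np.round(M,3).tolist(),M.mean(0))
im=save('top','top1.png'); find('top','jar0','liner','mat')
c=cv2.resize(cv2.cvtColor(im,3+1)[110:250,160:470],None,fx=2.5,fy=2.5,interpolation=cv2.INTER_CUBIC); cv2.imwrite('pics/top1c.png',c)
E
```

```text
[[0.605, 0.465, 0.004], [0.61, 0.364, 0.004], [0.359, 0.351, 0.004], [0.355, 0.434, 0.004]] [0.48252123 0.40356843 0.004     ]
top jar0 [([0.5223, -0.2529, 0.0772], 0.73), ([0.6091, -0.2628, 0.0733], 0.73), ([0.4411, -0.2552, 0.0697], 0.49)]
top liner [([0.5084, -0.2511, 0.0069], 0.67)]
top mat [([0.5087, 0.3876, 0.0075], 0.78)]
```

View pics/top1c.png

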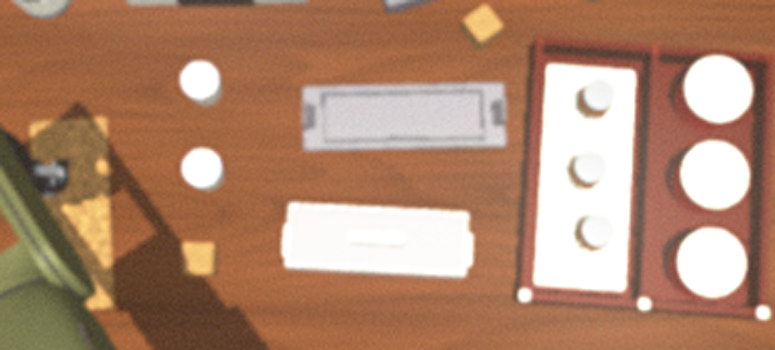

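The jar slipped out and still stands at about (588,170) in the crop, and all the jars are upright. I compare the top and wrist frames on the liner.

```bash
python3 - <<'E'
from look import *
t=robot.camera_params('top')
f=lambda q:[(a/2.5+160-.3,b/2.5+110-.3) for a,b in q]
L=px2w(t,f([(545,62),(637,68),(627,292),(533,289)]),.009);print(np.round(L,3).tolist(),L.mean(0))
print(np.round(px2w(t,f([(597,96),(587,169),(595,232)]),.074),4).tolist())
print('tub',np.round(px2w(t,f([(303,86),(505,84),(505,147),(303,149)]),.005),4).tolist())
print('cups',np.round(px2w(t,f([(200,80),(202,168)]),.05),4).tolist())
T=np.array(t['T']);
# where should the fingertips/tcp project in top picture now
for q in [(0.4749,0.3915,0.19),(0.4749,0.3915,0.25)]:
    c=np.linalg.inv(T)@np.r_[q,1]; print(320+2.8+462.9*c[0]/-c[2],204.9+462.9*-c[1]/-c[2])
E
```

```text
[[0.675, -0.212, 0.009], [0.666, -0.334, 0.009], [0.37, -0.309, 0.009], [0.375, -0.188, 0.009]] [ 0.52174115 -0.26055902  0.009     ]
[[0.6121, -0.2672, 0.074], [0.5189, -0.2513, 0.074], [0.4396, -0.2586, 0.074]]
tub [[0.6468, 0.1074, 0.005], [0.647, -0.1586, 0.005], [0.5623, -0.1565, 0.005], [0.5623, 0.1074, 0.005]]
cups [[0.6442, 0.2354, 0.05], [0.5299, 0.2315, 0.05]]
175.35135549141583 187.21412474013485
168.60393834012285 183.5061447281148
```

>>> {"fn": "drive_tool", "kwargs": {
  "motion": [
    [0,0,0.05,0,0,0,0.6],
    [0,0,0.1,0,0,0,0.6],
    [0,0,0.15,0,0,0,0.6],
    [0,0,0.19,0,0,0,0.6],
    [0,0,0.215,0,0,0,0.6],
    [0,0,0.215,0,0,0,0.6],
    [0,0,0.215,0,0,0,0.6],
    [0,0,0.215,0,0,0,0.6]
  ]
}}

```text
t: 8.08
eef_pos: [0.4767, 0.3928, 0.0467]
tool_rot: [-3.14, 0.001, -0.003]
force: [0.1, -1.0, 0.1]
finger_gap: 0.0343
grasp_force: 0.0
```

>>> {"fn": "drive_tool", "kwargs": {
  "motion": [
    [0,0,0.005,0,0,0,0.6],
    [0,0,0.01,0,0,0,0.6],
    [0,0,0.01,0,0,0,0.6]
  ]
}}

```text
t: 8.33
eef_pos: [0.4759, 0.3924, 0.0386]
tool_rot: [-3.141, 0.001, -0.002]
force: [-0.5, 0.0, -0.1]
finger_gap: 0.034
grasp_force: 0.0
```

>>> {"fn": "drive_tool", "kwargs": {
  "motion": [
    [0,0,0.004,0,0,0,0.6],
    [0,0,0.008,0,0,0,0.6],
    [0,0,0.008,0,0,0,0.6]
  ]
}}

```text
t: 8.58
eef_pos: [0.4752, 0.3919, 0.0315]
tool_rot: [3.141, -0.001, -0.001]
force: [0.6, -0.5, 0.0]
finger_gap: 0.0341
grasp_force: 0.0
```

```bash
python3 - <<'E'
from look import *
st(); save('wrist','w4.png')
E
```

```text
t 8.58 p [0.4752 0.3919 0.0315] yaw -0.02 zax [-0.001 -0.    -1.   ] F [ 0.6 -0.5  0. ] gap 0.0341 gf 0.0 q [0.62 0.55 1.63 0.   0.96 2.19]
```

View pics/w4.png

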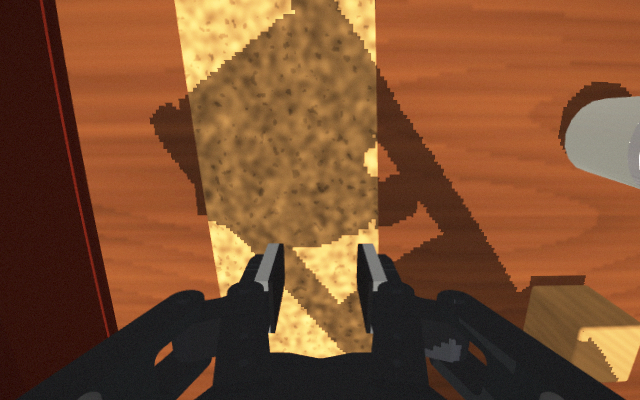

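>>> {"fn": "drive_tool", "kwargs": {
  "motion": [
    [0,0,0.003,0,0,0,0.6],
    [0,0,0.006,0,0,0,0.6],
    [0,0,0.006,0,0,0,0.6]
  ]
}}

```text
t: 8.88
eef_pos: [0.4752, 0.3919, 0.0268]
tool_rot: [3.141, -0.001, -0.001]
force: [-0.9, -0.6, -0.6]
finger_gap: 0.0344
grasp_force: 0.0
```

>>> {"fn": "drive_tool", "kwargs": {
  "motion": [
    [0,0,0.003,0,0,0,0.6],
    [0,0,0.006,0,0,0,0.6],
    [0,0,0.006,0,0,0,0.6]
  ]
}}

```text
t: 9.13
eef_pos: [0.4753, 0.392, 0.0224]
tool_rot: [3.141, -0.001, -0.001]
force: [1.0, -0.1, -0.6]
finger_gap: 0.0342
grasp_force: 0.0
```

>>> {"fn": "drive_tool", "kwargs": {
  "motion": [
    [0,0,0.003,0,0,0,0.6],
    [0,0,0.006,0,0,0,0.6],
    [0,0,0.006,0,0,0,0.6]
  ]
}}

```text
t: 9.38
eef_pos: [0.4753, 0.3919, 0.0179]
tool_rot: [3.141, -0.001, -0.001]
force: [0.1, -0.1, -0.5]
finger_gap: 0.0343
grasp_force: 0.0
```

>>> {"fn": "drive_tool", "kwargs": {
  "motion": [
    [0,0,0.003,0,0,0,0.6],
    [0,0,0.006,0,0,0,0.6],
    [0,0,0.006,0,0,0,0.6]
  ]
}}

```text
t: 9.63
eef_pos: [0.4753, 0.3919, 0.0134]
tool_rot: [3.141, -0.001, -0.001]
force: [-0.2, -0.6, 0.4]
finger_gap: 0.0341
grasp_force: 0.0
```

>>> {"fn": "drive_tool", "kwargs": {
  "motion": [
    [0,0,0.003,0,0,0,0.6],
    [0,0,0.006,0,0,0,0.6],
    [0,0,0.006,0,0,0,0.6]
  ]
}}

```text
t: 9.88
eef_pos: [0.4753, 0.3919, 0.0089]
tool_rot: [3.141, -0.001, -0.001]
force: [-0.5, -0.4, -0.6]
finger_gap: 0.0344
grasp_force: 0.0
```

>>> {"fn": "drive_tool", "kwargs": {
  "motion": [
    [0,0,0.003,0,0,0,0.6],
    [0,0,0.006,0,0,0,0.6],
    [0,0,0.006,0,0,0,0.6]
  ]
}}

```text
t: 10.13
eef_pos: [0.4752, 0.3919, 0.0044]
tool_rot: [3.141, -0.001, -0.001]
force: [-0.4, -0.2, 0.7]
finger_gap: 0.0345
grasp_force: 0.0
```

>>> {"fn": "drive_tool", "kwargs": {
  "motion": [
    [0,0,0.004,0,0,0,0.6],
    [0,0,0.009,0,0,0,0.6],
    [0,0,0.009,0,0,0,0.6]
  ]
}}

```text
t: 10.38
eef_pos: [0.4751, 0.3918, -0.0026]
tool_rot: [3.141, -0.001, -0.002]
force: [0.2, -0.7, -0.2]
finger_gap: 0.0341
grasp_force: 0.0
```

>>> {"fn": "drive_tool", "kwargs": {
  "motion": [
    [0,0,0.003,0,0,0,0.6],
    [0,0,0.006,0,0,0,0.6],
    [0,0,0.006,0,0,0,0.6]
  ]
}}

```text
t: 10.63
eef_pos: [0.4753, 0.392, -0.0068]
tool_rot: [3.141, -0.001, -0.001]
force: [0.9, 0.5, 0.6]
finger_gap: 0.0344
grasp_force: 0.0
```

>>> {"fn": "drive_tool", "kwargs": {
  "motion": [
    [0,0,0.003,0,0,0,0.6],
    [0,0,0.006,0,0,0,0.6],
    [0,0,0.006,0,0,0,0.6]
  ]
}}

```text
t: 10.88
eef_pos: [0.4758, 0.3923, -0.0102]
tool_rot: [-3.141, 0.001, -0.001]
force: [-1.2, -0.6, 5.2]
finger_gap: 0.0341
grasp_force: 2.6
```

>>> {"fn": "drive_tool", "kwargs": {
  "motion": [
    [0,0,0.003,0,0,0,0.6],
    [0,0,0.006,0,0,0,0.6],
    [0,0,0.006,0,0,0,0.6]
  ]
}}

```text
t: 11.13
eef_pos: [0.4759, 0.3924, -0.0103]
tool_rot: [-3.14, 0.0, -0.003]
force: [-7.1, -5.7, 34.0]
finger_gap: 0.0345
grasp_force: 16.7
```

Contact at TCP z = -0.010 shows the real fingertips sit 14 mm above the TCP at this gap, not below it. The first grip therefore only caught the jar's cap, so I will grip about 35–40 mm lower. I go back to the jars, far one first.

>>> {"fn": "drive_tool", "kwargs": {
  "motion": [
    [0,0,-0.05,0,0,0,0.5],
    [0,0,-0.1,0,0,0,0.3],
    [0,0,-0.15,0,0,0,0.3],
    [0,0,-0.19,0,0,0,0.3],
    [0.184,0.883,-0.19,0,0,0,0.3],
    [0.184,0.883,-0.19,0,0,0,0.3],
    [0.184,0.883,-0.19,0,0,0,0.3],
    [0.184,0.883,-0.19,0,0,0,0.3],
    [0.184,0.883,-0.19,0,0,0,0.3],
    [0.184,0.883,-0.19,0,0,0,0.3],
    [0.184,0.883,-0.19,0,0,0,0.3],
    [0.184,0.883,-0.19,0,0,0,0.3],
    [0.184,0.883,-0.19,0,0,0,0.3],
    [0.184,0.883,-0.19,0,0,0,0.3],
    [0.184,0.883,-0.19,0,0,0,0.3],
    [0.184,0.883,-0.19,0,0,0,0.3],
    [0.184,0.883,-0.19,0,0,0,0.3],
    [0.184,0.883,-0.19,0,0,0,0.3],
    [0.184,0.883,-0.19,0,0,0,0.3],
    [0.184,0.883,-0.19,0,0,0,0.3]
  ]
}}

```text
t: 12.8
eef_pos: [0.6111, -0.2627, 0.127]
tool_rot: [-3.141, 0.001, 0.0]
force: [0.9, 0.4, 0.4]
finger_gap: 0.0598
grasp_force: 0.0
```

>>> {"fn": "drive_tool", "kwargs": {
  "motion": [
    [0,0,0,0,0,0,0.3],
    [0,0,0,0,0,0,0.3],
    [0,0,0,0,0,0,0.3],
    [0,0,0,0,0,0,0.3]
  ]
}}

```text
t: 13.13
eef_pos: [0.6105, -0.2591, 0.1268]
tool_rot: [-3.14, -0.001, 0.002]
force: [0.3, 0.6, 0.8]
finger_gap: 0.0594
grasp_force: 0.0
```

```bash
python3 - <<'E'
from look import *
st(); find('wrist','jar0')
E
```

```text
t 13.13 p [ 0.6105 -0.2591  0.1268] yaw 0.02 zax [-0.001  0.001 -1.   ] F [0.3 0.6 0.8] gap 0.0594 gf 0.0 q [-0.47  0.5   1.43  0.    1.22  1.11]
wrist jar0 []
```

>>> {"fn": "drive_tool", "kwargs": {
  "motion": [
    [0.005,0.015,0.03,0,0,0,0.3],
    [0.005,0.015,0.07,0,0,0,0.3],
    [0.005,0.015,0.11,0,0,0,0.3],
    [0.005,0.015,0.14,0,0,0,0.3],
    [0.005,0.015,0.157,0,0,0,0.3],
    [0.005,0.015,0.157,0,0,0,0.3],
    [0.005,0.015,0.157,0,0,0,0.44],
    [0.005,0.015,0.157,0,0,0,0.44],
    [0.005,0.015,0.157,0,0,0,0.44]
  ]
}}

```text
t: 13.93
eef_pos: [0.6166, -0.2722, 0.0115]
tool_rot: [3.14, 0.0, 0.005]
force: [-0.7, 0.5, -0.1]
finger_gap: 0.0477
grasp_force: 0.0
```

>>> {"fn": "drive_tool", "kwargs": {
  "motion": [
    [0,0,0,0,0,0,0.48],
    [0,0,0,0,0,0,0.48],
    [0,0,0,0,0,0,0.48],
    [0,0,0,0,0,0,0.48]
  ]
}}

```text
t: 14.27
eef_pos: [0.6165, -0.2724, 0.0117]
tool_rot: [3.14, -0.001, 0.006]
force: [0.3, 0.9, 6.2]
finger_gap: 0.0449
grasp_force: 21.6
```

>>> {"fn": "drive_tool", "kwargs": {
  "motion": [
    [0,0,0,0,0,0,0.53],
    [0,0,0,0,0,0,0.53],
    [0,0,0,0,0,0,0.53],
    [0,0,0,0,0,0,0.53]
  ]
}}

```text
t: 14.6
eef_pos: [0.6166, -0.2724, 0.012]
tool_rot: [3.14, -0.001, 0.006]
force: [0.5, 2.1, 7.3]
finger_gap: 0.0438
grasp_force: 60.9
```

>>> {"fn": "drive_tool", "kwargs": {
  "motion": [
    [0,0,0,0,0,0,0.6],
    [0,0,0,0,0,0,0.6],
    [0,0,0,0,0,0,0.6],
    [0,0,-0.02,0,0,0,0.6],
    [0,0,-0.02,0,0,0,0.6]
  ]
}}

```text
t: 15.02
eef_pos: [0.6164, -0.2727, 0.027]
tool_rot: [3.14, -0.001, 0.006]
force: [0.3, -0.8, -0.9]
finger_gap: 0.0438
grasp_force: 62.0
```

The jar is held properly at 60 N. I carry it to the far spot on the mat.

>>> {"fn": "drive_tool", "kwargs": {
  "motion": [
    [0,0,-0.05,0,0,0,0.6],
    [0,0,-0.1,0,0,0,0.6],
    [0,0,-0.137,0,0,0,0.6],
    [-0.04,-0.456,-0.137,0,0,0,0.6],
    [-0.04,-0.456,-0.137,0,0,0,0.6],
    [-0.04,-0.456,-0.137,0,0,0,0.6],
    [-0.04,-0.456,-0.137,0,0,0,0.6],
    [-0.04,-0.456,-0.137,0,0,0,0.6],
    [-0.04,-0.456,-0.137,0,0,0,0.6],
    [-0.04,-0.456,-0.137,0,0,0,0.6],
    [-0.04,-0.456,-0.137,0,0,0,0.6],
    [-0.04,-0.456,-0.137,0,0,0,0.6],
    [-0.04,-0.456,-0.137,0,0,0,0.6]
  ]
}}

```text
t: 16.1
eef_pos: [0.5843, 0.0737, 0.1269]
tool_rot: [-3.141, -0.007, 0.001]
force: [0.5, -0.2, -2.2]
finger_gap: 0.0437
grasp_force: 62.2
```

>>> {"fn": "drive_tool", "kwargs": {
  "motion": [
    [-0.039,-0.456,0,0,0,0,0.6],
    [-0.039,-0.456,0,0,0,0,0.6],
    [-0.039,-0.456,0,0,0,0,0.6],
    [-0.039,-0.456,0,0,0,0,0.6],
    [-0.039,-0.456,0,0,0,0,0.6],
    [-0.039,-0.456,0,0,0,0,0.6],
    [-0.039,-0.456,0,0,0,0,0.6],
    [-0.039,-0.456,0,0,0,0,0.6],
    [-0.039,-0.456,0,0,0,0,0.6],
    [-0.039,-0.456,0,0,0,0,0.6],
    [-0.039,-0.456,0,0,0,0,0.6],
    [-0.039,-0.456,0,0,0,0,0.6],
    [-0.039,-0.456,0,0,0,0,0.6]
  ]
}}

```text
t: 17.18
eef_pos: [0.5566, 0.4098, 0.127]
tool_rot: [3.14, -0.004, -0.001]
force: [0.3, -0.5, -0.7]
finger_gap: 0.0435
grasp_force: 62.4
```

>>> {"fn": "drive_tool", "kwargs": {
  "motion": [
    [0,0,0.05,0,0,0,0.6],
    [0,0,0.1,0,0,0,0.6],
    [0,0,0.14,0,0,0,0.6],
    [0,0,0.15,0,0,0,0.6],
    [0,0,0.159,0,0,0,0.6],
    [0,0,0.159,0,0,0,0.6],
    [0,0,0.159,0,0,0,0.6]
  ]
}}

```text
t: 17.77
eef_pos: [0.5576, 0.4118, 0.0098]
tool_rot: [-3.14, 0.003, -0.004]
force: [0.5, -0.1, -1.5]
finger_gap: 0.0436
grasp_force: 62.4
```

>>> {"fn": "drive_tool", "kwargs": {
  "motion": [
    [0,0,0,0,0,0,0.4],
    [0,0,0,0,0,0,0.3],
    [0,0,0,0,0,0,0.3],
    [0,0,-0.03,0,0,0,0.3],
    [0,0,-0.08,0,0,0,0.3],
    [0,0,-0.13,0,0,0,0.3],
    [0,0,-0.16,0,0,0,0.3],
    [0,0,-0.16,0,0,0,0.3]
  ]
}}

```text
t: 18.43
eef_pos: [0.5601, 0.4149, 0.1357]
tool_rot: [-3.134, 0.0, -0.018]
force: [0.8, 0.9, 0.7]
finger_gap: 0.0602
grasp_force: 0.0
```

>>> {"fn": "drive_tool", "kwargs": {
  "motion": [
    [-0.04,0.887,0,0,0,0,0.3],
    [-0.04,0.887,0,0,0,0,0.3],
    [-0.04,0.887,0,0,0,0,0.3],
    [-0.04,0.887,0,0,0,0,0.3],
    [-0.04,0.887,0,0,0,0,0.3],
    [-0.04,0.887,0,0,0,0,0.3],
    [-0.04,0.887,0,0,0,0,0.3],
    [-0.04,0.887,0,0,0,0,0.3],
    [-0.04,0.887,0,0,0,0,0.3],
    [-0.04,0.887,0,0,0,0,0.3],
    [-0.04,0.887,0,0,0,0,0.3],
    [-0.04,0.887,0,0,0,0,0.3],
    [-0.04,0.887,0,0,0,0,0.3],
    [-0.04,0.887,0,0,0,0,0.3],
    [-0.04,0.887,0,0,0,0,0.3],
    [-0.04,0.887,0,0,0,0,0.3],
    [-0.04,0.887,0,0,0,0,0.3],
    [-0.04,0.887,0,0,0,0,0.3],
    [-0.04,0.887,0,0,0,0,0.3],
    [-0.04,0.887,0,0,0,0,0.3]
  ]
}}

```text
t: 20.1
eef_pos: [0.5254, -0.2516, 0.1276]
tool_rot: [-3.141, -0.001, 0.001]
force: [-0.2, -0.3, -0.7]
finger_gap: 0.0598
grasp_force: 0.0
```

```bash
python3 - <<'E'
from look import *
st(); find('wrist','jar0'); find('top','jar0')
E
```

```text
t 20.1 p [ 0.5254 -0.2516  0.1276] yaw 0.02 zax [-0.001  0.001 -1.   ] F [-0.2 -0.3 -0.7] gap 0.0598 gf 0.0 q [-0.52  0.4   1.61  0.    1.13  1.05]
wrist jar0 []
top jar0 [([0.5223, -0.2529, 0.0772], 0.73), ([0.6091, -0.2628, 0.0733], 0.73), ([0.4411, -0.2552, 0.0697], 0.49)]
```

```bash
sed -i 's/^def find(cam,\*names):/def find(cam,*names):\n    robot.get_image(cam)/' look.py; python3 - <<'E'
from look import *
find('wrist','jar0'); find('top','jar0')
E
```

```text
wrist jar0 [([0.4498, -0.2619, 0.0708], 0.83), ([0.5292, -0.2587, 0.0755], 0.76), ([0.6038, -0.0745, 0.0056], 0.35)]
top jar0 [([0.5271, -0.2558, 0.076], 0.67), ([0.5517, 0.4098, 0.064], 0.62)]
```

>>> {"fn": "drive_tool", "kwargs": {
  "motion": [
    [0.003,0.005,0.03,0,0,0,0.3],
    [0.003,0.005,0.07,0,0,0,0.3],
    [0.003,0.005,0.11,0,0,0,0.3],
    [0.003,0.005,0.14,0,0,0,0.3],
    [0.003,0.005,0.157,0,0,0,0.3],
    [0.003,0.005,0.157,0,0,0,0.3],
    [0.003,0.005,0.157,0,0,0,0.44],
    [0.003,0.005,0.157,0,0,0,0.6],
    [0.003,0.005,0.157,0,0,0,0.6],
    [0.003,0.005,0.157,0,0,0,0.6],
    [0.003,0.005,0.157,0,0,0,0.6]
  ]
}}

```text
t: 21.32
eef_pos: [0.5286, -0.2571, 0.0111]
tool_rot: [3.141, -0.001, 0.003]
force: [1.0, -0.5, -1.9]
finger_gap: 0.0438
grasp_force: 61.1
```

>>> {"fn": "drive_tool", "kwargs": {
  "motion": [
    [0,0,-0.03,0,0,0,0.6],
    [0,0,-0.08,0,0,0,0.6],
    [0,0,-0.13,0,0,0,0.6],
    [0,0,-0.16,0,0,0,0.6],
    [-0.03,-0.442,-0.16,0,0,0,0.6],
    [-0.03,-0.442,-0.16,0,0,0,0.6],
    [-0.03,-0.442,-0.16,0,0,0,0.6],
    [-0.03,-0.442,-0.16,0,0,0,0.6],
    [-0.03,-0.442,-0.16,0,0,0,0.6],
    [-0.03,-0.442,-0.16,0,0,0,0.6],
    [-0.03,-0.442,-0.16,0,0,0,0.6],
    [-0.03,-0.442,-0.16,0,0,0,0.6],
    [-0.03,-0.442,-0.16,0,0,0,0.6],
    [-0.03,-0.442,-0.16,0,0,0,0.6]
  ]
}}

```text
t: 22.48
eef_pos: [0.5053, 0.0771, 0.1307]
tool_rot: [-3.142, -0.007, -0.001]
force: [0.7, -0.1, -1.8]
finger_gap: 0.0433
grasp_force: 62.0
```

>>> {"fn": "drive_tool", "kwargs": {
  "motion": [
    [-0.031,-0.443,0,0,0,0,0.6],
    [-0.031,-0.443,0,0,0,0,0.6],
    [-0.031,-0.443,0,0,0,0,0.6],
    [-0.031,-0.443,0,0,0,0,0.6],
    [-0.031,-0.443,0,0,0,0,0.6],
    [-0.031,-0.443,0,0,0,0,0.6],
    [-0.031,-0.443,0,0,0,0,0.6],
    [-0.031,-0.443,0,0,0,0,0.6],
    [-0.031,-0.443,0,0,0,0,0.6],
    [-0.031,-0.443,0,0,0,0,0.6],
    [-0.031,-0.443,0,0,0,0,0.6],
    [-0.031,-0.443,0,0,0,0,0.6],
    [-0.031,-0.443,0,0,0,0,0.6]
  ]
}}

```text
t: 23.57
eef_pos: [0.483, 0.4049, 0.1301]
tool_rot: [3.141, -0.004, -0.001]
force: [-0.7, 0.0, -1.4]
finger_gap: 0.0434
grasp_force: 62.2
```

>>> {"fn": "drive_tool", "kwargs": {
  "motion": [
    [0,0,0.05,0,0,0,0.6],
    [0,0,0.1,0,0,0,0.6],
    [0,0,0.14,0,0,0,0.6],
    [0,0,0.153,0,0,0,0.6],
    [0,0,0.163,0,0,0,0.6],
    [0,0,0.163,0,0,0,0.6],
    [0,0,0.163,0,0,0,0.6],
    [0,0,0.163,0,0,0,0.4],
    [0,0,0.163,0,0,0,0.3],
    [0,0,0.163,0,0,0,0.3],
    [0,0,0.13,0,0,0,0.3],
    [0,0,0.08,0,0,0,0.3],
    [0,0,0.03,0,0,0,0.3],
    [0,0,0,0,0,0,0.3]
  ]
}}

```text
t: 24.73
eef_pos: [0.4842, 0.4083, 0.1348]
tool_rot: [-3.138, 0.0, -0.008]
force: [1.2, 0.1, -0.0]
finger_gap: 0.0596
grasp_force: 0.0
```

>>> {"fn": "drive_tool", "kwargs": {
  "motion": [
    [-0.045,0.889,0,0,0,0,0.3],
    [-0.045,0.889,0,0,0,0,0.3],
    [-0.045,0.889,0,0,0,0,0.3],
    [-0.045,0.889,0,0,0,0,0.3],
    [-0.045,0.889,0,0,0,0,0.3],
    [-0.045,0.889,0,0,0,0,0.3],
    [-0.045,0.889,0,0,0,0,0.3],
    [-0.045,0.889,0,0,0,0,0.3],
    [-0.045,0.889,0,0,0,0,0.3],
    [-0.045,0.889,0,0,0,0,0.3],
    [-0.045,0.889,0,0,0,0,0.3],
    [-0.045,0.889,0,0,0,0,0.3],
    [-0.045,0.889,0,0,0,0,0.3],
    [-0.045,0.889,0,0,0,0,0.3],
    [-0.045,0.889,0,0,0,0,0.3],
    [-0.045,0.889,0,0,0,0,0.3],
    [-0.045,0.889,0,0,0,0,0.3],
    [-0.045,0.889,0,0,0,0,0.3],
    [-0.045,0.889,0,0,0,0,0.3],
    [-0.045,0.889,0,0,0,0,0.3]
  ]
}}

```text
t: 26.4
eef_pos: [0.4482, -0.2584, 0.1303]
tool_rot: [-3.141, -0.001, 0.001]
force: [0.6, 0.4, -0.1]
finger_gap: 0.0599
grasp_force: 0.0
```

```bash
python3 - <<'E'
from look import *
st();find('wrist','jar0'); find('top','jar0','cup0','lid')
E
```

```text
t 26.4 p [ 0.4482 -0.2584  0.1303] yaw 0.02 zax [-0.     0.001 -1.   ] F [ 0.6  0.4 -0.1] gap 0.0599 gf 0.0 q [-0.6   0.31  1.75  0.    1.08  0.97]
wrist jar0 [([0.4489, -0.2598, 0.0709], 0.89)]
top jar0 [([0.4331, -0.258, 0.0712], 0.7), ([0.478, 0.4, 0.0695], 0.69), ([0.5512, 0.4095, 0.0694], 0.58), ([0.4552, 0.4018, 0.0087], 0.52)]
top cup0 [([0.6393, 0.2329, 0.0496], 0.72), ([0.5261, 0.2297, 0.0513], 0.65), ([0.4804, 0.3955, 0.0681], 0.19)]
top lid [([0.4286, 0.0109, 0.0585], 0.9), ([0.1485, -0.3468, 0.0582], 0.87), ([0.1665, 0.3025, 0.0602], 0.64)]
```

>>> {"fn": "drive_tool", "kwargs": {
  "motion": [
    [0,0.003,0.03,0,0,0,0.3],
    [0,0.003,0.07,0,0,0,0.3],
    [0,0.003,0.11,0,0,0,0.3],
    [0,0.003,0.14,0,0,0,0.3],
    [0,0.003,0.16,0,0,0,0.3],
    [0,0.003,0.16,0,0,0,0.3],
    [0,0.003,0.16,0,0,0,0.44],
    [0,0.003,0.16,0,0,0,0.6],
    [0,0.003,0.16,0,0,0,0.6],
    [0,0.003,0.16,0,0,0,0.6],
    [0,0.003,0.16,0,0,0,0.6]
  ]
}}

```text
t: 27.62
eef_pos: [0.4491, -0.2623, 0.0111]
tool_rot: [3.141, -0.001, 0.002]
force: [0.8, -0.7, -0.8]
finger_gap: 0.044
grasp_force: 61.1
```

>>> {"fn": "drive_tool", "kwargs": {
  "motion": [
    [0,0,-0.03,0,0,0,0.6],
    [0,0,-0.08,0,0,0,0.6],
    [0,0,-0.13,0,0,0,0.6],
    [0,0,-0.16,0,0,0,0.6],
    [-0.027,-0.442,-0.16,0,0,0,0.6],
    [-0.027,-0.442,-0.16,0,0,0,0.6],
    [-0.027,-0.442,-0.16,0,0,0,0.6],
    [-0.027,-0.442,-0.16,0,0,0,0.6],
    [-0.027,-0.442,-0.16,0,0,0,0.6],
    [-0.027,-0.442,-0.16,0,0,0,0.6],
    [-0.027,-0.442,-0.16,0,0,0,0.6],
    [-0.027,-0.442,-0.16,0,0,0,0.6],
    [-0.027,-0.442,-0.16,0,0,0,0.6],
    [-0.027,-0.442,-0.16,0,0,0,0.6]
  ]
}}

```text
t: 28.78
eef_pos: [0.4279, 0.0718, 0.1306]
tool_rot: [-3.141, -0.008, -0.001]
force: [0.1, -0.3, -1.2]
finger_gap: 0.0436
grasp_force: 62.1
```

>>> {"fn": "drive_tool", "kwargs": {
  "motion": [
    [-0.028,-0.443,0,0,0,0,0.6],
    [-0.028,-0.443,0,0,0,0,0.6],
    [-0.028,-0.443,0,0,0,0,0.6],
    [-0.028,-0.443,0,0,0,0,0.6],
    [-0.028,-0.443,0,0,0,0,0.6],
    [-0.028,-0.443,0,0,0,0,0.6],
    [-0.028,-0.443,0,0,0,0,0.6],
    [-0.028,-0.443,0,0,0,0,0.6],
    [-0.028,-0.443,0,0,0,0,0.6],
    [-0.028,-0.443,0,0,0,0,0.6],
    [-0.028,-0.443,0,0,0,0,0.6],
    [-0.028,-0.443,0,0,0,0,0.6],
    [-0.028,-0.443,0,0,0,0,0.6]
  ]
}}

```text
t: 29.87
eef_pos: [0.4079, 0.3996, 0.1301]
tool_rot: [3.141, -0.005, -0.001]
force: [0.0, 0.1, -1.4]
finger_gap: 0.0433
grasp_force: 62.4
```

>>> {"fn": "drive_tool", "kwargs": {
  "motion": [
    [0,0,0.05,0,0,0,0.6],
    [0,0,0.1,0,0,0,0.6],
    [0,0,0.14,0,0,0,0.6],
    [0,0,0.153,0,0,0,0.6],
    [0,0,0.163,0,0,0,0.6],
    [0,0,0.163,0,0,0,0.6],
    [0,0,0.163,0,0,0,0.6],
    [0,0,0.163,0,0,0,0.4],
    [0,0,0.163,0,0,0,0.3],
    [0,0,0.163,0,0,0,0.3],
    [0,0,0.13,0,0,0,0.3],
    [0,0,0.08,0,0,0,0.3],
    [0,0,0.03,0,0,0,0.3],
    [0,0,-0.03,0,0,0,0.3]
  ]
}}

```text
t: 31.03
eef_pos: [0.4068, 0.4013, 0.1506]
tool_rot: [3.141, -0.001, -0.002]
force: [1.7, -0.6, -0.6]
finger_gap: 0.0601
grasp_force: 0.0
```

>>> {"fn": "drive_tool", "kwargs": {
  "motion": [
    [0.163,0.221,-0.03,0,0,0,0.3],
    [0.163,0.221,-0.03,0,0,0,0.3],
    [0.163,0.221,-0.03,0,0,0,0.3],
    [0.163,0.221,-0.03,0,0,0,0.3],
    [0.163,0.221,-0.03,0,0,0,0.3],
    [0.163,0.221,-0.03,0,0,0,0.3],
    [0.163,0.221,-0.03,0,0,0,0.3],
    [0.163,0.221,-0.03,0,0,0,0.3],
    [0.163,0.221,-0.03,0,0,0,0.3],
    [0.163,0.221,-0.03,0,0,0,0.3]
  ]
}}

```text
t: 31.87
eef_pos: [0.5286, 0.2371, 0.1717]
tool_rot: [-3.141, -0.002, 0.001]
force: [-0.1, 0.8, -0.3]
finger_gap: 0.0598
grasp_force: 0.0
```

```bash
python3 - <<'E'
from look import *
st();p=robot.camera_params('wrist');im=save('wrist','w5.png');find('wrist','cup0','jar0','carton0')
g=im.min(2); _,_,s,c=cv2.connectedComponentsWithStats((g>215).astype(np.uint8))
for a,b in zip(s[1:],c[1:]):
    if 400<a[4]: print(a,b,px2w(p,[b],0.05)[0])
E
```

```text
t 31.87 p [0.5286 0.2371 0.1717] yaw 0.08 zax [-0.001  0.    -1.   ] F [-0.1  0.8 -0.3] gap 0.0598 gf 0.0 q [0.35 0.35 1.56 0.   1.23 1.92]
wrist cup0 [([0.6463, 0.2351, 0.047], 0.84), ([0.5333, 0.2305, 0.0545], 0.83)]
wrist jar0 [([0.4842, 0.3977, 0.0648], 0.72), ([0.5603, 0.4001, 0.0694], 0.7), ([0.4211, 0.3938, 0.0331], 0.6)]
wrist carton0 [([0.4265, 0.2392, 0.0453], 0.9)]
[295  13  58  51 840] [325.99285714  30.82142857] [0.65613451 0.23350053 0.05      ]
[  78  137   49   49 1837] [102.23516603 160.62710942] [0.55563538 0.42565831 0.05      ]
[ 301  174   53   40 1446] [329.1846473  194.40041494] [0.52571683 0.22991303 0.05      ]
[ 102  229   45   43 1460] [123.82876712 249.88493151] [0.47201659 0.42043252 0.05      ]
[  446   246   194    82 10557] [549.52780146 282.56076537] [0.43791382 0.01574746 0.05      ]
```

View pics/w5.png

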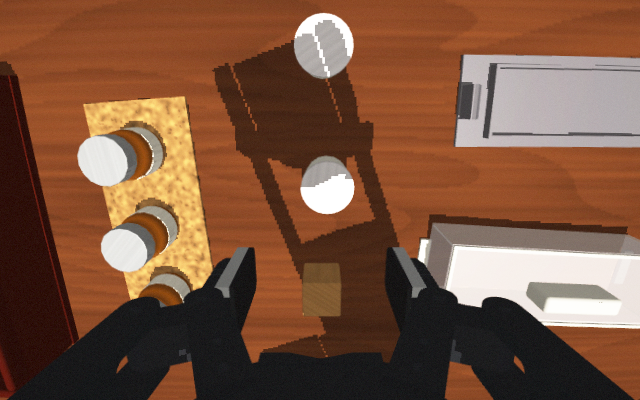

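Jars stand on the mat. The near cup top is at (327,187), giving (0.532,0.231), and the far one at (323,46), giving (0.645,0.235). I grip the near cup gently in steps.

>>> {"fn": "drive_tool", "kwargs": {
  "motion": [
    [0.005,0.009,0.05,0,0,0,0.3],
    [0.005,0.009,0.1,0,0,0,0.3],
    [0.005,0.009,0.15,0,0,0,0.3],
    [0.005,0.009,0.19,0,0,0,0.3],
    [0.005,0.009,0.215,0,0,0,0.3],
    [0.005,0.009,0.232,0,0,0,0.3],
    [0.005,0.009,0.232,0,0,0,0.3],
    [0.005,0.009,0.232,0,0,0,0.38],
    [0.005,0.009,0.232,0,0,0,0.42],
    [0.005,0.009,0.232,0,0,0,0.44],
    [0.005,0.009,0.232,0,0,0,0.46],
    [0.005,0.009,0.232,0,0,0,0.46],
    [0.005,0.009,0.232,0,0,0,0.46],
    [0.005,0.009,0.232,0,0,0,0.46]
  ]
}}

```text
t: 33.28
eef_pos: [0.5339, 0.2294, -0.0015]
tool_rot: [-3.141, 0.001, -0.002]
force: [0.7, 0.8, 0.8]
finger_gap: 0.0459
grasp_force: 0.4
```

>>> {"fn": "drive_tool", "kwargs": {
  "motion": [
    [0,0,0,0,0,0,0.475],
    [0,0,0,0,0,0,0.475],
    [0,0,0,0,0,0,0.475],
    [0,0,0,0,0,0,0.475]
  ]
}}

```text
t: 33.62
eef_pos: [0.534, 0.2295, -0.0015]
tool_rot: [-3.141, 0.001, -0.002]
force: [-0.1, 0.9, 5.4]
finger_gap: 0.0453
grasp_force: 17.5
```

>>> {"fn": "drive_tool", "kwargs": {
  "motion": [
    [0,0,0,0,0,0,0.48],
    [0,0,0,0,0,0,0.48],
    [0,0,0,0,0,0,0.48],
    [0,0,-0.02,0,0,0,0.48],
    [0,0,-0.05,0,0,0,0.48],
    [0,0,-0.05,0,0,0,0.48]
  ]
}}

```text
t: 34.12
eef_pos: [0.5354, 0.2297, 0.0381]
tool_rot: [-3.14, 0.0, -0.007]
force: [1.7, 0.8, 0.1]
finger_gap: 0.045
grasp_force: 27.4
```

>>> {"fn": "drive_tool", "kwargs": {
  "motion": [
    [0,0,-0.03,0,0,0,0.48],
    [0,0,-0.06,0,0,0,0.48],
    [0,0,-0.085,0,0,0,0.48],
    [0.006,0.025,-0.085,0,0,0,0.478],
    [0.016,0.065,-0.085,0,0,0,0.478],
    [0.026,0.11,-0.085,0,0,0,0.478],
    [0.036,0.155,-0.085,0,0,0,0.478],
    [0.046,0.2,-0.085,0,0,0,0.478],
    [0.056,0.245,-0.085,0,0,0,0.478],
    [0.066,0.29,-0.085,0,0,0,0.478],
    [0.076,0.335,-0.085,0,0,0,0.478],
    [0.086,0.375,-0.085,0,0,0,0.478],
    [0.095,0.407,-0.085,0,0,0,0.478],
    [0.095,0.407,-0.085,0,0,0,0.478],
    [0.095,0.407,-0.085,0,0,0,0.478]
  ]
}}

```text
t: 35.37
eef_pos: [0.6042, -0.0777, 0.098]
tool_rot: [-3.141, 0.005, 0.002]
force: [0.2, 0.5, -1.0]
finger_gap: 0.0447
grasp_force: 27.5
```

```bash
python3 - <<'E'
from look import *
st();p=robot.camera_params('wrist');im=save('wrist','w6.png');find('wrist','tub','cup0','tub_clip0','tub_in'); print(p['T'][:3,3])
E
```

```text
t 35.37 p [ 0.6042 -0.0777  0.098 ] yaw -0.2 zax [-0.002  0.    -1.   ] F [ 0.2  0.5 -1. ] gap 0.0447 gf 27.5 q [-0.2   0.46  1.59 -0.    1.1   1.38]
wrist tub [([0.6082, -0.017, 0.0053], 0.71)]
wrist cup0 [([0.6095, -0.0813, 0.1516], 0.95)]
wrist tub_clip0 [([0.6081, -0.0177, 0.0042], 0.66)]
wrist tub_in [([0.615, -0.02, 0.0054], 0.72)]
[ 0.67640403 -0.07730248  0.25468846]
```

View pics/w6.png

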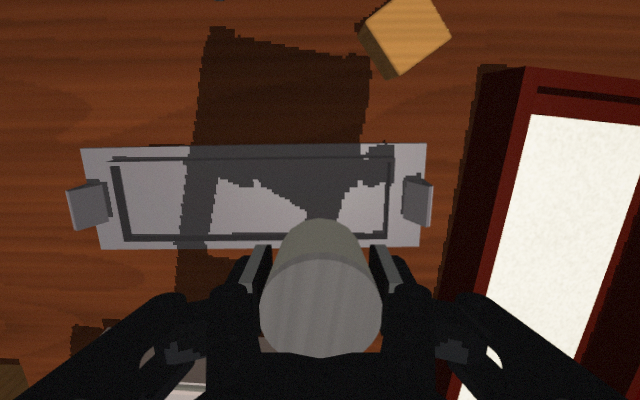

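```bash
python3 - <<'E'
from look import *
p=robot.camera_params('wrist')
L=px2w(p,[(82,150),(427,144),(420,246),(102,250)],.005);print(np.round(L,4).tolist(),L.mean(0))
L=px2w(p,[(111,161),(393,156),(387,238),(125,241)],.017);print(np.round(L,4).tolist(),L.mean(0))
E
```

```text
[[0.644, 0.1098, 0.005], [0.6482, -0.1547, 0.005], [0.5647, -0.1565, 0.005], [0.5601, 0.1093, 0.005]] [ 0.60425997 -0.02304437  0.005     ]
[[0.6373, 0.0803, 0.017], [0.6408, -0.1268, 0.017], [0.5769, -0.1262, 0.017], [0.5736, 0.0802, 0.017]] [ 0.60713526 -0.0231354   0.017     ]
```

>>> {"fn": "drive_tool", "kwargs": {
  "motion": [
    [0.002,-0.005,0.03,0,0,0,0.478],
    [0.002,-0.005,0.06,0,0,0,0.478],
    [0.002,-0.005,0.09,0,0,0,0.478],
    [0.002,-0.005,0.105,0,0,0,0.478],
    [0.002,-0.005,0.115,0,0,0,0.478],
    [0.002,-0.005,0.12,0,0,0,0.478],
    [0.002,-0.005,0.125,0,0,0,0.478],
    [0.002,-0.005,0.125,0,0,0,0.478],
    [0.002,-0.005,0.125,0,0,0,0.478]
  ]
}}

```text
t: 36.42
eef_pos: [0.6068, -0.0724, 0.0061]
tool_rot: [3.141, -0.001, 0.002]
force: [0.5, 0.2, 0.6]
finger_gap: 0.045
grasp_force: 27.5
```

>>> {"fn": "drive_tool", "kwargs": {
  "motion": [
    [0,0,0,0,0,0,0.44],
    [0,0,0,0,0,0,0.38],
    [0,0,0,0,0,0,0.3],
    [0,0,0,0,0,0,0.3],
    [0,0,-0.02,0,0,0,0.3],
    [0,0,-0.06,0,0,0,0.3],
    [0,0,-0.11,0,0,0,0.3],
    [0,0,-0.16,0,0,0,0.3],
    [0,0,-0.22,0,0,0,0.3]
  ]
}}

```text
t: 37.17
eef_pos: [0.605, -0.0721, 0.1678]
tool_rot: [-3.141, 0.001, 0.004]
force: [0.5, 0.7, 0.0]
finger_gap: 0.06
grasp_force: 0.0
```

>>> {"fn": "drive_tool", "kwargs": {
  "motion": [
    [0.053,-0.407,0,0,0,0,0.3],
    [0.053,-0.407,0,0,0,0,0.3],
    [0.053,-0.407,0,0,0,0,0.3],
    [0.053,-0.407,0,0,0,0,0.3],
    [0.053,-0.407,0,0,0,0,0.3],
    [0.053,-0.407,0,0,0,0,0.3],
    [0.053,-0.407,0,0,0,0,0.3],
    [0.053,-0.407,0,0,0,0,0.3],
    [0.053,-0.407,0,0,0,0,0.3],
    [0.053,-0.407,0,0,0,0,0.3],
    [0.053,-0.407,0,0,0,0,0.3]
  ]
}}

```text
t: 38.08
eef_pos: [0.6455, 0.2317, 0.1668]
tool_rot: [3.14, -0.001, -0.001]
force: [-0.8, -0.7, 0.1]
finger_gap: 0.0599
grasp_force: 0.0
```

```bash
python3 - <<'E'
from look import *
st();find('wrist','cup0');find('top','cup0','lid','tub')
E
```

```text
t 38.08 p [0.6455 0.2317 0.1668] yaw -0.04 zax [-0.001 -0.001 -1.   ] F [-0.8 -0.7  0.1] gap 0.0599 gf 0.0 q [ 0.28  0.5   1.32 -0.    1.32  1.86]
wrist cup0 [([0.612, 0.2364, 0.0465], 0.94), ([0.61, -0.0548, 0.0383], 0.86)]
top cup0 [([0.6024, -0.0686, 0.0535], 0.64)]
top lid [([0.1854, -0.2948, 0.056], 0.95), ([0.4273, 0.0126, 0.0628], 0.57), ([0.2, 0.2647, 0.0401], 0.39)]
top tub [([0.6, -0.0105, 0.0028], 0.92)]
```

```bash
python3 - <<'E'
from look import *
p=robot.camera_params('wrist');im=save('wrist','w7.png');find('wrist','cup0','tub');
cv2.imwrite('pics/w7c.png',cv2.cvtColor(im,4)[:,240:640])
E
```

```text
wrist cup0 [([0.6143, 0.2366, 0.0478], 0.85), ([0.4668, -0.0601, 0.0604], 0.63), ([0.6086, -0.0554, 0.0383], 0.57)]
wrist tub [([0.6089, 0.0179, 0.0009], 0.77)]
```

View pics/w7c.png

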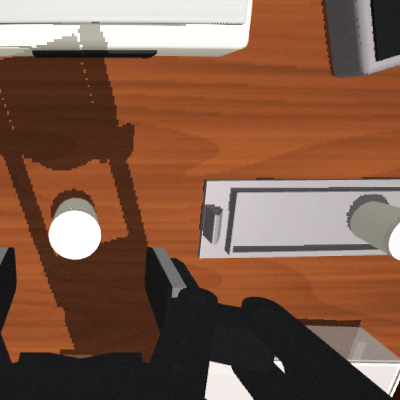

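The second cup was knocked to about (0.609,0.236), top at crop (75,235), and is still upright. The first cup stands in the tub. I grasp the second at its new place.

>>> {"fn": "drive_tool", "kwargs": {
  "motion": [
    [-0.049,-0.006,0.02,0,0,0,0.3],
    [-0.049,-0.006,0.06,0,0,0,0.3],
    [-0.049,-0.006,0.1,0,0,0,0.3],
    [-0.049,-0.006,0.15,0,0,0,0.3],
    [-0.049,-0.006,0.19,0,0,0,0.3],
    [-0.049,-0.006,0.215,0,0,0,0.3],
    [-0.049,-0.006,0.225,0,0,0,0.3],
    [-0.049,-0.006,0.225,0,0,0,0.38],
    [-0.049,-0.006,0.225,0,0,0,0.42],
    [-0.049,-0.006,0.225,0,0,0,0.44],
    [-0.049,-0.006,0.225,0,0,0,0.46],
    [-0.049,-0.006,0.225,0,0,0,0.46],
    [-0.049,-0.006,0.225,0,0,0,0.46],
    [-0.049,-0.006,0.225,0,0,0,0.46]
  ]
}}

```text
t: 39.75
eef_pos: [0.6098, 0.2375, -0.0008]
tool_rot: [-3.141, 0.001, -0.003]
force: [0.4, -0.5, 0.9]
finger_gap: 0.046
grasp_force: 0.2
```

>>> {"fn": "drive_tool", "kwargs": {
  "motion": [
    [0,0,0,0,0,0,0.475],
    [0,0,0,0,0,0,0.475],
    [0,0,0,0,0,0,0.475],
    [0,0,0,0,0,0,0.475]
  ]
}}

```text
t: 40.08
eef_pos: [0.6098, 0.2375, -0.0007]
tool_rot: [-3.141, 0.001, -0.002]
force: [0.7, -0.8, 6.1]
finger_gap: 0.045
grasp_force: 16.5
```

>>> {"fn": "drive_tool", "kwargs": {
  "motion": [
    [0,0,0,0,0,0,0.478],
    [0,0,0,0,0,0,0.478],
    [0,0,0,0,0,0,0.478],
    [0,0,-0.02,0,0,0,0.478],
    [0,0,-0.05,0,0,0,0.478],
    [0,0,-0.08,0,0,0,0.478],
    [0,0,-0.11,0,0,0,0.478],
    [0,0,-0.133,0,0,0,0.478],
    [-0.002,0.03,-0.133,0,0,0,0.478],
    [-0.003,0.07,-0.133,0,0,0,0.478],
    [-0.004,0.115,-0.133,0,0,0,0.478],
    [-0.005,0.16,-0.133,0,0,0,0.478],
    [-0.006,0.205,-0.133,0,0,0,0.478],
    [-0.007,0.25,-0.133,0,0,0,0.478],
    [-0.008,0.281,-0.133,0,0,0,0.478],
    [-0.008,0.281,-0.133,0,0,0,0.478],
    [-0.008,0.281,-0.133,0,0,0,0.478]
  ]
}}

```text
t: 41.5
eef_pos: [0.6028, 0.0255, 0.0977]
tool_rot: [-3.141, 0.005, 0.001]
force: [0.8, 0.2, -1.0]
finger_gap: 0.0451
grasp_force: 22.5
```

```bash
python3 - <<'E'
from look import *
st();find('wrist','cup0','tub');find('top','cup0','lid','tub')
E
```

```text
t 41.5 p [0.6028 0.0255 0.0977] yaw -0.2 zax [-0.001  0.001 -1.   ] F [ 0.8  0.2 -1. ] gap 0.0451 gf 22.5 q [-0.03  0.46  1.6   0.    1.09  1.55]
wrist cup0 [([0.608, -0.0696, 0.056], 0.66), ([0.6077, 0.0265, 0.1449], 0.65)]
wrist tub [([0.6149, -0.0128, 0.004], 0.61)]
top cup0 [([0.5844, 0.029, 0.1505], 0.67), ([0.6014, -0.0668, 0.0543], 0.6), ([0.4317, -0.0706, 0.0584], 0.46), ([0.5113, -0.3555, 0.0058], 0.26)]
top lid [([0.0987, 0.3273, 0.0622], 0.95), ([0.4324, -0.0722, 0.0604], 0.94), ([0.1841, -0.2945, 0.057], 0.65)]
top tub [([0.6059, -0.0878, 0.0043], 0.8)]
```

>>> {"fn": "drive_tool", "kwargs": {
  "motion": [
    [0.001,-0.001,0.03,0,0,0,0.478],
    [0.001,-0.001,0.06,0,0,0,0.478],
    [0.001,-0.001,0.09,0,0,0,0.478],
    [0.001,-0.001,0.105,0,0,0,0.478],
    [0.001,-0.001,0.115,0,0,0,0.478],
    [0.001,-0.001,0.12,0,0,0,0.478],
    [0.001,-0.001,0.124,0,0,0,0.478],
    [0.001,-0.001,0.124,0,0,0,0.478],
    [0.001,-0.001,0.124,0,0,0,0.478]
  ]
}}

```text
t: 42.6
eef_pos: [0.6047, 0.0275, 0.0058]
tool_rot: [3.142, -0.001, 0.003]
force: [0.2, 0.2, -1.3]
finger_gap: 0.0448
grasp_force: 22.5
```

>>> {"fn": "drive_tool", "kwargs": {
  "motion": [
    [0,0,0,0,0,0,0.44],
    [0,0,0,0,0,0,0.38],
    [0,0,0,0,0,0,0.3],
    [0,0,0,0,0,0,0.3],
    [0,0,-0.02,0,0,0,0.3],
    [0,0,-0.06,0,0,0,0.3],
    [0,0,-0.11,0,0,0,0.3],
    [0,0,-0.16,0,0,0,0.3],
    [-0.16,0.05,-0.22,0,0,0,0.3],
    [-0.16,0.05,-0.27,0,0,0,0.3],
    [-0.16,0.05,-0.32,0,0,0,0.3],
    [-0.16,0.05,-0.32,0,0,0,0.3],
    [-0.16,0.05,-0.32,0,0,0,0.3]
  ]
}}

```text
t: 43.68
eef_pos: [0.4827, -0.0108, 0.25]
tool_rot: [3.14, -0.002, 0.009]
force: [-0.3, 0.2, 0.0]
finger_gap: 0.0598
grasp_force: 0.0
```

```bash
python3 - <<'E'
from look import *
st();im=save('wrist','w8.png');find('wrist','cup0','tub','lid','lid_grip','lid_end0')
E
```

```text
t 43.68 p [ 0.4827 -0.0108  0.25  ] yaw -0.06 zax [ 0.006 -0.001 -1.   ] F [-0.3  0.2  0. ] gap 0.0598 gf 0.0 q [-0.11  0.15  1.64 -0.    1.35  1.46]
wrist cup0 [([0.6023, 0.0241, 0.054], 0.7), ([0.6026, -0.0745, 0.056], 0.64)]
wrist tub [([0.602, -0.0297, 0.0019], 0.62)]
wrist lid [([0.4435, 0.0085, 0.0573], 0.97), ([0.2161, -0.2062, 0.0621], 0.9), ([0.2778, 0.3087, 0.0396], 0.8)]
wrist lid_grip [([0.439, 0.0124, 0.0612], 0.91), ([0.2154, -0.2101, 0.0538], 0.74), ([0.5996, 0.0265, 0.0559], 0.52)]
wrist lid_end0 [([0.28, 0.3096, 0.0383], 0.95), ([0.4454, 0.0145, 0.0595], 0.62), ([0.2212, -0.2101, 0.0604], 0.6)]
```

View pics/w8.png

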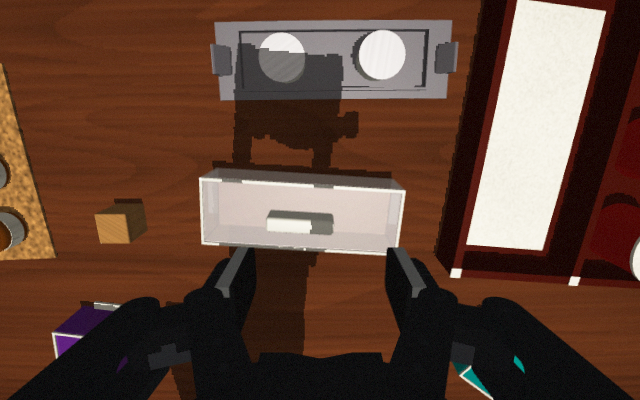

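Both cups stand in the tub, with tops at (282,57) and (383,55). The lid roof corners are near (201,179), (405,190), (399,254) and (202,245), with the ridge at about (300,222). I compute poses from these.

```bash
python3 - <<'E'
from look import *
p=robot.camera_params('wrist')
def q(n,c,z):
    L=px2w(p,c,z)[:,:2]; r=cv2.minAreaRect((L*1000).astype(np.float32))
    e=[np.linalg.norm(L[i]-L[(i+1)%4])*1000 for i in range(4)]
    d=(L[1]+L[2])/2-(L[0]+L[3])/2
    print(n,np.round(L.mean(0),4),'edges',np.round(e,1),'axis deg from -y',np.round(np.degrees(np.arctan2(d[0],-d[1])),2))
q('lid roof',[(201,179),(405,190),(399,254),(202,245)],.059)
q('tub plate',[(214,22),(452,20),(448,98),(221,100)],.005)
q('tub rim in',[(241,31),(429,30),(425,87),(243,91)],.012)
q('ridge?',[(267,212),(333,215),(333,234),(267,231)],.089)
im=cv2.imread('pics/w8.png')
g=cv2.cvtColor(im,cv2.COLOR_BGR2GRAY)
for x in (220,250,280,310,340,370):
    print(x,[int(v) for v in g[172:196,x]],'|',[int(v) for v in g[236:258,x]])
for y in (200,222): print(y,[int(v) for v in g[y,192:212]],[int(v) for v in g[y,388:412]],'ridge',[int(v) for v in g[y,258:342:2]])
print('col300',[int(v) for v in g[205:240,285]],[int(v) for v in g[205:240,325]])
E
```

```text
lid roof [0.4368 0.0109] edges [216.7  74.6 222.   76.1] axis deg from -y -2.98
tub plate [ 0.6034 -0.0241] edges [258.9  82.  260.8  82. ] axis deg from -y 0.54
tub rim in [ 0.603  -0.0246] edges [201.8  58.6 203.5  61.8] axis deg from -y 0.83
ridge? [0.442  0.0112] edges [65.4 20.2 66.5 20.2] axis deg from -y -2.73
220 [77, 78, 78, 78, 77, 103, 133, 210, 239, 223, 195, 199, 199, 198, 199, 195, 198, 197, 198, 197, 201, 197, 199, 199] | [188, 187, 186, 186, 188, 204, 152, 120, 117, 91, 73, 64, 66, 69, 66, 66, 68, 64, 62, 65, 62, 62]
250 [79, 79, 78, 74, 76, 76, 77, 93, 155, 227, 243, 231, 209, 205, 205, 206, 203, 206, 203, 202, 206, 203, 206, 204] | [187, 186, 185, 187, 185, 184, 183, 208, 152, 114, 120, 58, 15, 12, 11, 13, 12, 6, 13, 12, 7, 13]
280 [74, 78, 77, 79, 80, 80, 78, 78, 78, 109, 187, 236, 245, 232, 210, 212, 209, 209, 209, 207, 210, 208, 209, 207] | [188, 189, 191, 191, 186, 192, 189, 190, 190, 197, 191, 143, 118, 69, 30, 29, 30, 28, 27, 21, 29, 27]
310 [25, 48, 74, 81, 80, 80, 81, 78, 77, 75, 78, 110, 201, 242, 247, 234, 213, 213, 214, 214, 213, 211, 213, 212] | [191, 19
[... 1038 characters left out ...]
187, 189, 188, 187, 188] [200, 209, 205, 205, 205, 206, 205, 207, 199, 182, 212, 241, 238, 177, 66, 66, 65, 62, 66, 64, 66, 68, 65, 65] ridge [204, 202, 203, 203, 197, 242, 242, 243, 243, 244, 243, 243, 245, 245, 245, 245, 245, 245, 244, 245, 243, 244, 244, 244, 243, 241, 223, 118, 120, 117, 117, 120, 118, 117, 119, 113, 115, 110, 193, 209, 207, 209]
col300 [207, 207, 209, 208, 207, 167, 107, 98, 97, 97, 98, 99, 100, 142, 198, 228, 242, 244, 244, 243, 242, 242, 242, 241, 240, 238, 227, 198, 185, 189, 189, 191, 189, 190, 187] [209, 214, 213, 212, 209, 211, 210, 197, 143, 93, 99, 96, 97, 94, 99, 101, 112, 117, 120, 121, 120, 119, 120, 120, 118, 116, 117, 116, 116, 135, 176, 194, 195, 196, 195]
```

```bash
python3 - <<'E'
from look import *
p=robot.camera_params('wrist')
L=px2w(p,[(198.4,177.2),(405.9,190),(397,256.1),(201.4,244.9)],.059)[:,:2]
print(L, L.mean(0),[np.linalg.norm(L[i]-L[(i+1)%4])*1000 for i in range(4)])
for a,b in((0,1),(3,2)): d=L[b]-L[a];print(np.degrees(np.arctan2(d[0],-d[1])))
print(px2w(p,[(300.3,226.2)],.089))
im=cv2.imread('pics/w8.png');g=cv2.cvtColor(im,cv2.COLOR_BGR2GRAY)
print([int(v) for v in g[14:30,350]],[int(v) for v in g[90:110,240]],[int(v) for v in g[90:110,430]],'cols',[int(v) for v in g[30,205:245]],[int(v) for v in g[30,420:460]],'r90',[int(v) for v in g[92,205:245]],[int(v) for v in g[92,420:460]])
E
```

```text
[[ 0.48233027  0.11972777]
 [ 0.46838644 -0.10022516]
 [ 0.39119022 -0.09586392]
 [ 0.40472472  0.12447958]] [0.43665792 0.01202957] [np.float64(220.39446298007903), np.float64(77.31931914040393), np.float64(220.75878606254423), np.float64(77.75089420856082)]
-3.6273894985708326
-3.5149510700950692
[[0.43867545 0.01094575 0.089     ]]
[67, 66, 65, 65, 61, 80, 129, 145, 138, 144, 142, 145, 145, 141, 140, 89] [59, 56, 62, 59, 61, 59, 59, 57, 61, 60, 35, 29, 29, 32, 30, 36, 32, 33, 29, 34] [146, 139, 144, 143, 146, 146, 146, 146, 104, 63, 60, 59, 61, 62, 59, 58, 64, 59, 66, 67] cols [58, 60, 56, 59, 60, 60, 58, 62, 55, 76, 118, 133, 134, 130, 132, 132, 131, 133, 133, 137, 135, 137, 135, 133, 133, 134, 138, 138, 136, 136, 133, 137, 134, 130, 117, 119, 117, 114, 112, 112] [51, 49, 51, 47, 49, 47, 53, 42, 44, 131, 136, 135, 137, 135, 135, 133, 133, 134, 135, 135, 132, 135, 135, 133, 131, 135, 133, 134, 132, 133, 134, 107, 70, 61, 67, 65, 68, 67, 65, 66] r90 [63, 66, 64, 64, 65, 67, 64, 65, 65, 60, 65, 64, 64, 63, 86, 127, 140, 141, 140, 140, 138, 140, 139, 137, 143, 142, 143, 140, 93, 59, 61, 61, 57, 55, 59, 62, 59, 62, 59, 61] [146, 147, 143, 144, 146, 142, 143, 147, 143, 145, 144, 143, 142, 143, 142, 142, 144, 143, 141, 140, 138, 140, 141, 141, 141, 138, 119, 77, 68, 70, 67, 66, 66, 62, 62, 61, 63, 66, 64, 64]
```

>>> {"fn": "drive_tool", "kwargs": {
  "motion": [
    [-0.06,-0.03,0.16,0,0,-0.96,0.4],
    [-0.06,-0.03,0.16,0,0,-0.96,0.4],
    [-0.06,-0.03,0.16,0,0,-0.96,0.4],
    [-0.06,-0.03,0.16,0,0,-0.96,0.4],
    [-0.06,-0.03,0.16,0,0,-0.96,0.4],
    [-0.06,-0.03,0.16,0,0,-0.96,0.4],
    [-0.06,-0.03,0.16,0,0,-0.96,0.4],
    [-0.06,-0.03,0.16,0,0,-0.96,0.4],
    [-0.06,-0.03,0.16,0,0,-0.96,0.4],
    [-0.06,-0.03,0.16,0,0,-0.96,0.4],
    [-0.06,-0.03,0.16,0,0,-0.96,0.4],
    [-0.06,-0.03,0.16,0,0,-0.96,0.4],
    [-0.06,-0.03,0.16,0,0,-0.96,0.4],
    [-0.06,-0.03,0.16,0,0,-0.96,0.4],
    [-0.06,-0.03,0.16,0,0,-0.96,0.4],
    [-0.06,-0.03,0.16,0,0,-0.96,0.4],
    [-0.06,-0.03,0.16,0,0,-0.96,0.4]
  ]
}}

```text
t: 45.45
eef_pos: [0.4388, 0.0126, 0.1247]
tool_rot: [-2.292, -2.148, 0.001]
force: [0.0, 0.4, -0.9]
finger_gap: 0.0513
grasp_force: 0.0
```

```bash
python3 - <<'E'
from look import *
st();find('wrist','lid','lid_grip');find('top','lid','lid_grip')
E
```

```text
t 45.45 p [0.4388 0.0126 0.1247] yaw 86.3 zax [-0.001  0.    -1.   ] F [ 0.   0.4 -0.9] gap 0.0513 gf 0.0 q [-0.07  0.22  1.91  0.    1.01 -0.  ]
wrist lid [([0.4343, 0.034, 0.0592], 0.93), ([0.2506, -0.2069, 0.0047], 0.5)]
wrist lid_grip [([0.4351, 0.035, 0.0608], 0.59), ([0.5966, -0.0644, 0.0607], 0.49)]
top lid [([0.2163, 0.2931, 0.0625], 0.75), ([0.4228, -0.0184, 0.0601], 0.66), ([0.1819, -0.2918, 0.0552], 0.63)]
top lid_grip [([0.2189, 0.2968, 0.0565], 0.96), ([0.4242, -0.0175, 0.0601], 0.74), ([0.1802, -0.2957, 0.0595], 0.55)]
```

>>> {"fn": "drive_tool", "kwargs": {
  "motion": [
    [-0.001,-0.002,0.03,0,0,0,0.4],
    [-0.001,-0.002,0.06,0,0,0,0.4],
    [-0.001,-0.002,0.08,0,0,0,0.4],
    [-0.001,-0.002,0.092,0,0,0,0.4],
    [-0.001,-0.002,0.092,0,0,0,0.4],
    [-0.001,-0.002,0.092,0,0,0,0.6],
    [-0.001,-0.002,0.092,0,0,0,0.7],
    [-0.001,-0.002,0.092,0,0,0,0.75],
    [-0.001,-0.002,0.092,0,0,0,0.78],
    [-0.001,-0.002,0.092,0,0,0,0.78]
  ]
}}

```text
t: 46.58
eef_pos: [0.4375, 0.0119, 0.0566]
tool_rot: [2.29, 2.15, 0.001]
force: [-0.5, -0.6, 0.4]
finger_gap: 0.0187
grasp_force: 0.4
```

>>> {"fn": "drive_tool", "kwargs": {
  "motion": [
    [0,0,0,0,0,0,0.82],
    [0,0,0,0,0,0,0.85],
    [0,0,0,0,0,0,0.88],
    [0,0,0,0,0,0,0.88],
    [0,0,0,0,0,0,0.88]
  ]
}}

```text
t: 47.0
eef_pos: [0.4375, 0.0119, 0.0561]
tool_rot: [2.29, 2.15, 0.0]
force: [0.3, -0.6, -0.3]
finger_gap: 0.0147
grasp_force: 59.8
```

>>> {"fn": "drive_tool", "kwargs": {
  "motion": [
    [0,0,-0.02,0,0,0,0.9],
    [0,0,-0.05,0,0,0,0.9],
    [0,0,-0.09,0,0,0,0.9],
    [0,0,-0.13,0,0,0,0.9],
    [0,0,-0.14,0,0,0,0.9],
    [0,0,-0.14,0,0,0,0.9]
  ]
}}

```text
t: 47.5
eef_pos: [0.4395, 0.0117, 0.1633]
tool_rot: [2.287, 2.147, 0.007]
force: [0.2, 0.2, -1.3]
finger_gap: 0.0149
grasp_force: 59.7
```

```bash
python3 - <<'E'
from look import *
s=st()
# camera pose at w8 reconstructed: rigid tool->cam from now
p=robot.camera_params('wrist'); Tn=np.eye(4);Tn[:3,:3]=R.from_rotvec(s['tool_rot']).as_matrix();Tn[:3,3]=s['eef_pos']
X=np.linalg.inv(Tn)@p['T']
T8=np.eye(4);T8[:3,:3]=R.from_rotvec([3.14,-.002,.009]).as_matrix();T8[:3,3]=[.4827,-.0108,.25]
p['T']=T8@X
def q(c,z):
    L=px2w(p,c,z)[:,:2];print(L.mean(0),[round(np.linalg.norm(L[i]-L[(i+1)%4])*1000,1) for i in range(4)],[np.degrees(np.arctan2(*((L[b]-L[a])*[1,-1]))) for a,b in((0,1),(3,2))])
q([(213.8,19.8),(452.5,19.8),(446,98.2),(219.8,100)],.005)
q([(198.4,177.2),(405.9,190),(397,256.1),(201.4,244.9)],.059)
im=save('wrist','w9.png')
t=save('top','top2.png');find('wrist','lid','tub')
E
```

```text
t 47.5 p [0.4395 0.0117 0.1633] yaw 86.37 zax [ 0.006 -0.    -1.   ] F [ 0.2  0.2 -1.3] gap 0.0149 gf 59.7 q [-0.07  0.17  1.86  0.    1.11 -0.01]
[ 0.60570062 -0.02736509] [np.float64(265.2), np.float64(84.3), np.float64(265.0), np.float64(86.0)] [np.float64(0.05414843383125734), np.float64(0.43394671286101333)]
[0.43465946 0.00901463] [np.float64(224.8), np.float64(78.6), np.float64(224.7), np.float64(78.9)] [np.float64(-3.710757245884059), np.float64(-3.616552989938066)]
wrist lid [([0.4356, 0.0659, 0.1618], 0.75)]
wrist tub [([0.5927, -0.0002, 0.0036], 0.72), ([0.6812, -0.191, 0.0184], 0.2)]
```

View pics/w9.png

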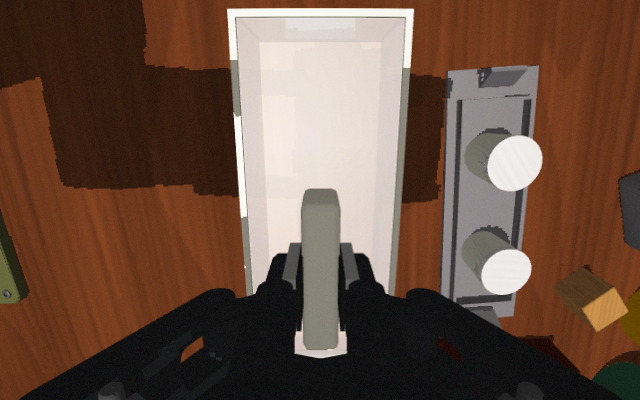

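The lid hangs straight in the grip, with its roof edge at row ~10 and columns 228–413. The tub with two cups is visible at right, with its far end at (447,71)–(538,66). I extract edges numerically from a settled picture.

```bash
cat > lt.py <<'E'
from look import *
s=st(); p=robot.camera_params('wrist'); im=save('wrist','w10.png'); g=cv2.GaussianBlur(cv2.cvtColor(im,cv2.COLOR_RGB2GRAY),(3,3),0).astype(float)
def edge_col(r,a,b,sg):
    d=np.diff(g[r,a:b])*sg; i=int(np.argmax(d)); return a+i+.5
def edge_row(c,a,b,sg):
    d=np.diff(g[a:b,c])*sg; i=int(np.argmax(d)); return a+i+.5
def line(px,z):
    w=px2w(p,px,z)[:,:2]; m=np.median(w,0)
    v=cv2.fitLine((w*1000).astype(np.float32),cv2.DIST_HUBER,0,.01,.01).ravel(); return np.array([v[2],v[3]])/1000,v[:2]
h=lambda v:np.degrees(np.arctan2(v[1],v[0]))%180
rows=range(90,250,8)
tl=[(edge_col(r,425,460,1),r) for r in rows]; tr=[(edge_col(r,500,548,-1),r) for r in list(range(74,125,4))+list(range(196,236,4))]
tt=[(c,edge_row(c,55,82,1)) for c in list(range(452,474,3))+list(range(515,534,3))]
zr=s['eef_pos'][2]-.0561+.059
ll=[(edge_col(r,215,262,1),r) for r in range(20,230,8)]; lr=[(edge_col(r,390,425,-1),r) for r in range(20,230,8)]
lt=[(c,edge_row(c,0,30,1)) for c in range(240,405,8)]
for n,q,z in(('tub left',tl,.005),('tub right',tr,.005),('tub top',tt,.005),('lid left',ll,zr),('lid right',lr,zr),('lid top',lt,zr)):
    c,v=line(q,z); print(n,np.round(c,4),'head',round(h(v),2),np.round(q[::6],1).tolist())
np.savez('lt.npz',tl=line(tl,.005),tr=line(tr,.005),tt=line(tt,.005),ll=line(ll,zr),lr=line(lr,zr),lt=line(lt,zr))
E
python3 lt.py
```

```text
t 47.75 p [0.4358 0.0119 0.1593] yaw 86.37 zax [-0.004  0.    -1.   ] F [-0.9  0.1 -0.3] gap 0.015 gf 59.7 q [-0.07  0.17  1.86  0.    1.11 -0.01]
tub left [0.5638 0.0046] head 90.46 [[457.5, 90.0], [453.5, 138.0], [451.5, 186.0], [449.5, 234.0]]
tub right [0.6402 0.0172] head 85.99 [[546.5, 74.0], [545.5, 98.0], [530.5, 122.0], [521.5, 216.0]]
tub top [0.5928 0.1074] head 1.24 [[452.0, 56.5], [470.0, 68.5], [527.0, 64.5]]
lid left [0.402  0.0816] head 86.41 [[227.5, 20.0], [230.5, 68.0], [233.5, 116.0], [236.5, 164.0], [239.5, 212.0]]
lid right [0.4804 0.0766] head 86.23 [[412.5, 20.0], [409.5, 68.0], [406.5, 116.0], [403.5, 164.0], [392.5, 212.0]]
lid top [0.4346 0.1235] head 176.24 [[240.0, 7.5], [288.0, 7.5], [336.0, 7.5], [384.0, 7.5]]
```

>>> {"fn": "drive_tool", "kwargs": {
  "motion": [
    [-0.007,0.04,0,0,0,-0.01,0.9],
    [-0.014,0.08,0,0,0,-0.02,0.9],
    [-0.021,0.12,0,0,0,-0.03,0.9],
    [-0.028,0.16,0,0,0,-0.04,0.9],
    [-0.033,0.2,0,0,0,-0.047,0.9],
    [-0.035,0.226,0,0,0,-0.047,0.9],
    [-0.035,0.226,0,0,0,-0.047,0.9],
    [-0.035,0.226,0,0,0,-0.047,0.9],
    [-0.035,0.226,0,0,0,-0.047,0.9],
    [-0.035,0.226,0,0,0,-0.047,0.9],
    [-0.035,0.226,0,0,0,-0.047,0.9],
    [-0.035,0.226,0,0,0,-0.047,0.9]
  ]
}}

```text
t: 48.8
eef_pos: [0.6038, -0.0248, 0.1611]
tool_rot: [-2.209, -2.233, 0.0]
force: [-0.5, 0.2, -1.0]
finger_gap: 0.0147
grasp_force: 59.6
```

```bash
python3 - <<'E'
from look import *
s=st(); p=robot.camera_params('wrist'); im=save('wrist','w11.png'); t=save('top','top3.png')
cv2.imwrite('pics/pair.png',np.vstack([cv2.cvtColor(im,4)[:230,100:600],cv2.resize(cv2.cvtColor(t,4)[130:220,240:400],(500,281))]))
E
```

```text
t 48.8 p [ 0.6038 -0.0248  0.1611] yaw 90.62 zax [-0.  0. -1.] F [-0.5  0.2 -1. ] gap 0.0147 gf 59.6 q [-0.11  0.39  1.52  0.    1.23 -0.12]
```

View pics/pair.png

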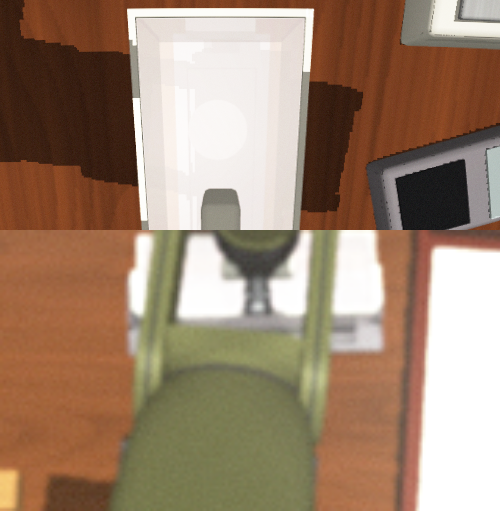

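Through the clear roof the wrist view shows a cup centred under the lid, at about (218,130) in the crop. I lower it with force checks.

>>> {"fn": "drive_tool", "kwargs": {
  "motion": [
    [0,0.001,0.03,0,0,0,0.9],
    [0,0.001,0.06,0,0,0,0.9],
    [0,0.001,0.09,0,0,0,0.9],
    [0,0.001,0.105,0,0,0,0.9],
    [0,0.001,0.109,0,0,0,0.9],
    [0,0.001,0.109,0,0,0,0.9],
    [0,0.001,0.109,0,0,0,0.9]
  ]
}}

```text
t: 49.48
eef_pos: [0.6064, -0.0251, 0.0801]
tool_rot: [2.209, 2.232, 0.001]
force: [-0.5, 0.6, -0.5]
finger_gap: 0.0153
grasp_force: 59.6
```

>>> {"fn": "drive_tool", "kwargs": {
  "motion": [
    [0,0,0.002,0,0,0,0.9],
    [0,0,0.004,0,0,0,0.9],
    [0,0,0.004,0,0,0,0.9],
    [0,0,0.004,0,0,0,0.9]
  ]
}}

```text
t: 49.82
eef_pos: [0.6063, -0.025, 0.0771]
tool_rot: [2.209, 2.232, 0.002]
force: [0.4, 1.5, -0.0]
finger_gap: 0.0143
grasp_force: 59.8
```

>>> {"fn": "drive_tool", "kwargs": {
  "motion": [
    [0,0,0.002,0,0,0,0.9],
    [0,0,0.004,0,0,0,0.9],
    [0,0,0.004,0,0,0,0.9],
    [0,0,0.004,0,0,0,0.9]
  ]
}}

```text
t: 50.15
eef_pos: [0.6062, -0.0251, 0.0736]
tool_rot: [2.209, 2.232, 0.001]
force: [0.8, 0.6, 3.3]
finger_gap: 0.0143
grasp_force: 60.2
```

>>> {"fn": "drive_tool", "kwargs": {
  "motion": [
    [0,0,0.002,0,0,0,0.9],
    [0,0,0.003,0,0,0,0.9],
    [0,0,0.003,0,0,0,0.9],
    [0,0,0.003,0,0,0,0.9]
  ]
}}

```text
t: 50.48
eef_pos: [0.6061, -0.0251, 0.0714]
tool_rot: [2.209, 2.232, 0.001]
force: [1.1, -0.1, 5.2]
finger_gap: 0.0146
grasp_force: 60.5
```

>>> {"fn": "drive_tool", "kwargs": {
  "motion": [
    [0,0,0.002,0,0,0,0.9],
    [0,0,0.003,0,0,0,0.9],
    [0,0,0.003,0,0,0,0.9],
    [0,0,0.003,0,0,0,0.9]
  ]
}}

```text
t: 50.82
eef_pos: [0.6062, -0.0251, 0.0694]
tool_rot: [2.209, 2.232, 0.001]
force: [0.7, 1.1, 6.3]
finger_gap: 0.0148
grasp_force: 60.8
```

```bash
python3 - <<'E'
from look import *
s=st(); print(s['moment'])
E
```

```text
t 50.82 p [ 0.6062 -0.0251  0.0694] yaw 90.6 zax [ 0.001 -0.    -1.   ] F [0.7 1.1 6.3] gap 0.0148 gf 60.8 q [-0.11  0.49  1.62  0.    1.03 -0.12]
[-0.02026605 -0.0494998   0.0165669 ]
```

Force rises gently like the clips' springs and the lid edge is already below the wall tops, so I keep pressing.

>>> {"fn": "drive_tool", "kwargs": {
  "motion": [
    [0,0,0.002,0,0,0,0.9],
    [0,0,0.005,0,0,0,0.9],
    [0,0,0.005,0,0,0,0.9],
    [0,0,0.005,0,0,0,0.9]
  ]
}}

```text
t: 51.15
eef_pos: [0.6058, -0.025, 0.0648]
tool_rot: [2.21, 2.233, 0.001]
force: [1.4, -0.5, 1.9]
finger_gap: 0.0149
grasp_force: 59.9
```

>>> {"fn": "drive_tool", "kwargs": {
  "motion": [
    [0,0,0.002,0,0,0,0.9],
    [0,0,0.005,0,0,0,0.9],
    [0,0,0.005,0,0,0,0.9],
    [0,0,0.005,0,0,0,0.9]
  ]
}}

```text
t: 51.48
eef_pos: [0.6051, -0.0251, 0.0611]
tool_rot: [-2.209, -2.233, 0.001]
force: [-1.6, -0.4, 3.6]
finger_gap: 0.0144
grasp_force: 60.3
```

>>> {"fn": "drive_tool", "kwargs": {
  "motion": [
    [0,0,0.002,0,0,0,0.9],
    [0,0,0.005,0,0,0,0.9],
    [0,0,0.005,0,0,0,0.9],
    [0,0,0.005,0,0,0,0.9]
  ]
}}

```text
t: 51.82
eef_pos: [0.6051, -0.0251, 0.061]
tool_rot: [2.209, 2.233, 0.001]
force: [-6.0, 1.2, 24.7]
finger_gap: 0.0143
grasp_force: 63.4
```

```bash
python3 - <<'E'
from look import *
s=st(); print(s['moment'])
E
```

```text
t 51.82 p [ 0.6051 -0.0251  0.061 ] yaw 90.61 zax [ 0.001 -0.    -1.   ] F [-6.   1.2 24.7] gap 0.0143 gf 63.4 q [-0.11  0.5   1.63 -0.    1.01 -0.12]
[ 1.52716590e-01  1.19558938e+00 -9.44429411e-04]
```

The lid bottomed at TCP z = 0.061, exactly the home height, after a force drop that fits the snap. I press a bit more, then lift slightly and check the weight.

>>> {"fn": "drive_tool", "kwargs": {
  "motion": [
    [0,0,0.003,0,0,0,0.9],
    [0,0,0.003,0,0,0,0.9],
    [0,0,0.003,0,0,0,0.9],
    [0,0,0,0,0,0,0.9],
    [0,0,-0.005,0,0,0,0.95],
    [0,0,-0.005,0,0,0,0.95],
    [0,0,-0.005,0,0,0,0.95]
  ]
}}

```text
t: 52.4
eef_pos: [0.6049, -0.0251, 0.0611]
tool_rot: [-2.209, -2.232, 0.002]
force: [-2.8, -0.1, 8.0]
finger_gap: 0.0148
grasp_force: 60.8
```

>>> {"fn": "drive_tool", "kwargs": {
  "motion": [
    [0,0,-0.01,0,0,0,0.95],
    [0,0,-0.02,0,0,0,0.95],
    [0,0,-0.03,0,0,0,0.95],
    [0,0,-0.03,0,0,0,0.95],
    [0,0,-0.03,0,0,0,0.95],
    [0,0,-0.03,0,0,0,0.95]
  ]
}}

```text
t: 52.9
eef_pos: [0.6053, -0.025, 0.0834]
tool_rot: [-2.209, -2.233, 0.001]
force: [-0.2, 0.0, -5.3]
finger_gap: 0.0148
grasp_force: 59.3
```

```bash
python3 - <<'E'
from look import *
s=st(); print(s['moment']); find('wrist','tub_clip0','lid'); find('scene','tub','cup0','lid','tub_clip0')
E
```

```text
t 52.9 p [ 0.6053 -0.025   0.0834] yaw 90.6 zax [-0.001  0.    -1.   ] F [-0.2  0.  -5.3] gap 0.0148 gf 59.3 q [-0.11  0.47  1.61 -0.    1.06 -0.12]
[-0.03209513  0.01889846  0.00837853]
wrist tub_clip0 [([0.6059, 0.0992, 0.0269], 0.87)]
wrist lid [([0.6001, 0.0299, 0.0858], 0.79)]
scene tub [([0.6405, -0.1419, 0.024], 0.79), ([0.5309, -0.3491, 0.0216], 0.36), ([0.7232, -0.1397, 0.0472], 0.3)]
scene cup0 [([0.6391, -0.1411, 0.0246], 0.57)]
scene lid [([0.1769, 0.2736, 0.0636], 0.96), ([0.6289, -0.067, 0.0859], 0.91), ([0.1954, -0.3097, 0.058], 0.68)]
scene tub_clip0 [([0.6396, -0.1392, 0.0247], 0.6)]
```

Measured -5.3 N with no moment means the whole tub hangs from both clips. I lift, turn and carry it to the bay.

>>> {"fn": "drive_tool", "kwargs": {
  "motion": [
    [0,0,-0.03,0,0,0,0.95],
    [0,0,-0.06,0,0,0,0.95],
    [0,0,-0.09,0,0,0,0.95],
    [0,0,-0.116,0,0,0,0.95],
    [-0.02,-0.006,-0.116,0,0,0.06,0.95],
    [-0.04,-0.012,-0.116,0,0,0.12,0.95],
    [-0.06,-0.02,-0.116,0,0,0.18,0.95],
    [-0.08,-0.026,-0.116,0,0,0.24,0.95],
    [-0.1,-0.032,-0.116,0,0,0.3,0.95],
    [-0.12,-0.04,-0.116,0,0,0.36,0.95],
    [-0.14,-0.046,-0.116,0,0,0.42,0.95],
    [-0.16,-0.053,-0.116,0,0,0.48,0.95],
    [-0.16,-0.053,-0.116,0,0,0.5,0.95],
    [-0.16,-0.053,-0.116,0,0,0.5,0.95],
    [-0.16,-0.053,-0.116,0,0,0.5,0.95]
  ]
}}

```text
t: 54.55
eef_pos: [0.5669, -0.1454, 0.1707]
tool_rot: [-2.895, -1.218, -0.0]
force: [0.3, 0.3, -5.7]
finger_gap: 0.0148
grasp_force: 59.7
```

```bash
python3 - <<'E'
from look import *
s=st(); m=R.from_rotvec(s['tool_rot']).as_matrix(); d=np.array([.5215,-.2615,.17])-s['eef_pos']; print('tool shift units',m.T@d/.75,'turn',(np.degrees(np.arctan2(m[1,0],m[0,0]))+4.9)/90)
E
```

```text
t 54.55 p [ 0.5669 -0.1454  0.1707] yaw 45.63 zax [-0.  0. -1.] F [ 0.3  0.3 -5.7] gap 0.0148 gf 59.7 q [-0.32  0.36  1.55  0.    1.23  0.45]
tool shift units [-0.15295363  0.06491543  0.00083966] turn 0.5614874269650667
```

>>> {"fn": "drive_tool", "kwargs": {
  "motion": [
    [-0.02,0.008,0,0,0,0.06,0.95],
    [-0.04,0.016,0,0,0,0.12,0.95],
    [-0.06,0.024,0,0,0,0.18,0.95],
    [-0.08,0.032,0,0,0,0.24,0.95],
    [-0.1,0.04,0,0,0,0.3,0.95],
    [-0.12,0.05,0,0,0,0.36,0.95],
    [-0.14,0.058,0,0,0,0.42,0.95],
    [-0.153,0.065,0,0,0,0.48,0.95],
    [-0.153,0.065,0,0,0,0.54,0.95],
    [-0.153,0.065,0,0,0,0.561,0.95],
    [-0.153,0.065,0,0,0,0.561,0.95],
    [-0.153,0.065,0,0,0,0.561,0.95],
    [-0.153,0.065,0,0,0,0.561,0.95]
  ]
}}

```text
t: 55.63
eef_pos: [0.5218, -0.261, 0.1707]
tool_rot: [-3.139, 0.13, 0.0]
force: [-0.4, -0.7, -6.0]
finger_gap: 0.0145
grasp_force: 59.7
```

```bash
python3 - <<'E'
from look import *
s=st(); find('top','jar0','liner'); find('scene','lid','tub_clip0')
E
```

```text
t 55.63 p [ 0.5218 -0.261   0.1707] yaw -4.76 zax [-0.  0. -1.] F [-0.4 -0.7 -6. ] gap 0.0145 gf 59.7 q [-0.54  0.36  1.56  0.    1.23  1.12]
top jar0 [([0.4812, 0.3977, 0.0679], 0.71), ([0.4, 0.3961, 0.0678], 0.63), ([0.5504, 0.4096, 0.0648], 0.63)]
top liner [([0.6037, -0.2245, 0.0076], 0.83)]
scene lid [([0.5809, -0.2766, 0.1739], 0.89), ([0.1991, 0.2797, 0.0576], 0.86), ([0.1911, -0.3143, 0.057], 0.59)]
scene tub_clip0 [([0.6433, -0.2901, 0.1081], 0.8)]
```

>>> {"fn": "drive_tool", "kwargs": {
  "motion": [
    [0,0,0.025,0,0,0,0.95],
    [0,0,0.05,0,0,0,0.95],
    [0,0,0.075,0,0,0,0.95],
    [0,0,0.1,0,0,0,0.95],
    [0,0,0.115,0,0,0,0.95],
    [0,0,0.125,0,0,0,0.95],
    [0,0,0.129,0,0,0,0.95],
    [0,0,0.129,0,0,0,0.95],
    [0,0,0.129,0,0,0,0.95]
  ]
}}

```text
t: 56.68
eef_pos: [0.5222, -0.2619, 0.0746]
tool_rot: [3.138, -0.134, 0.002]
force: [0.3, -0.0, -4.2]
finger_gap: 0.0149
grasp_force: 59.6
```

>>> {"fn": "drive_tool", "kwargs": {
  "motion": [
    [0,0,0.002,0,0,0,0.95],
    [0,0,0.004,0,0,0,0.95],
    [0,0,0.004,0,0,0,0.95],
    [0,0,0.004,0,0,0,0.95]
  ]
}}

```text
t: 57.02
eef_pos: [0.5218, -0.2616, 0.0714]
tool_rot: [3.138, -0.134, 0.001]
force: [-0.2, 0.1, -4.2]
finger_gap: 0.0147
grasp_force: 59.7
```

>>> {"fn": "drive_tool", "kwargs": {
  "motion": [
    [0,0,0.001,0,0,0,0.95],
    [0,0,0.003,0,0,0,0.95],
    [0,0,0.003,0,0,0,0.95],
    [0,0,0.003,0,0,0,0.95]
  ]
}}

```text
t: 57.35
eef_pos: [0.5222, -0.2619, 0.0693]
tool_rot: [3.138, -0.134, 0.002]
force: [0.4, -0.4, -0.6]
finger_gap: 0.0151
grasp_force: 60.2
```

>>> {"fn": "drive_tool", "kwargs": {
  "motion": [
    [0,0,0.001,0,0,0,0.95],
    [0,0,0.002,0,0,0,0.95],
    [0,0,0.002,0,0,0,0.95],
    [0,0,0.002,0,0,0,0.95]
  ]
}}

```text
t: 57.68
eef_pos: [0.5222, -0.2619, 0.069]
tool_rot: [3.138, -0.134, 0.003]
force: [-1.6, 1.2, 8.9]
finger_gap: 0.0144
grasp_force: 61.5
```

The tub is seated on the bay floor. I release and retreat.

>>> {"fn": "drive_tool", "kwargs": {
  "motion": [
    [0,0,0,0,0,0,0.78],
    [0,0,0,0,0,0,0.6],
    [0,0,0,0,0,0,0.5],
    [0,0,0,0,0,0,0.5],
    [0,0,0,0,0,0,0.5],
    [0,0,-0.03,0,0,0,0.5],
    [0,0,-0.07,0,0,0,0.5],
    [0,0,-0.12,0,0,0,0.5],
    [0,0,-0.17,0,0,0,0.5],
    [0,0,-0.22,0,0,0,0.5],
    [0,0,-0.22,0,0,0,0.5],
    [0,0,-0.22,0,0,0,0.5],
    [0,0,-0.22,0,0,0,0.5]
  ]
}}

```text
t: 58.77
eef_pos: [0.5212, -0.2613, 0.2318]
tool_rot: [-3.138, 0.134, 0.001]
force: [0.5, 1.0, -0.3]
finger_gap: 0.0425
grasp_force: 0.0
```

```bash
python3 - <<'E'
from look import *
s=st(); p=robot.camera_params('wrist'); im=save('wrist','w12.png'); find('wrist','lid','tub','tub_clip0','liner','cup0'); find('top','jar0','carton0','lid')
find('scene','jar0','cup0')
E
```

```text
t 58.77 p [ 0.5212 -0.2613  0.2318] yaw -4.88 zax [-0.  0. -1.] F [ 0.5  1.  -0.3] gap 0.0425 gf 0.0 q [-0.54  0.31  1.47  0.    1.37  1.12]
wrist lid [([0.2663, -0.2384, 0.0116], 0.9), ([0.5351, -0.2667, 0.0732], 0.83), ([0.2138, 0.2617, 0.004], 0.66)]
wrist tub [([0.6424, -0.2707, 0.0104], 0.62)]
wrist tub_clip0 [([0.6465, -0.2676, 0.0153], 0.87)]
wrist liner [([0.5775, -0.261, 0.0081], 0.81), ([0.5353, -0.2637, 0.0728], 0.53)]
wrist cup0 []
top jar0 [([0.4026, 0.3964, 0.0661], 0.76), ([0.5491, 0.409, 0.0671], 0.52), ([0.4789, 0.3966, 0.0689], 0.5)]
top carton0 [([0.4145, 0.2336, 0.0468], 0.54), ([0.7119, -0.1279, 0.0478], 0.51)]
top lid [([0.5329, -0.2618, 0.0735], 0.81), ([0.1523, -0.3359, 0.0566], 0.71)]
scene jar0 [([0.4131, 0.3839, 0.0434], 0.67), ([0.5601, -0.2695, 0.0718], 0.65), ([0.5646, 0.3969, 0.0478], 0.64)]
scene cup0 []
```

```bash
python3 - <<'E'
from plant import robot
print(robot.close_job())
E
```

```text
the job is handed in; nothing more can be done
None
```

I handed the job in at about 59 s of the 210 s. The three jars stand on the mat, and the lidded tub with both cups lies lengthwise in the lined bay. The lid reached its home height and the lifted load showed both clips holding; I don't have the judge's result.

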